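# Fit the heat sinks to the evaluation boards

## Task

Fit each of the four loose heat sinks to its own evaluation board: the big black one on the chip of the green board, the blue one on the chip of the white board, the small copper one on the chip of the red board, and the silver comb-shaped one on the black power board, its legs fully down between the upright modules. Each must sit flat, centred, with its fins running along the long side of its board so that the air can pass, and be let go. Do not knock over the brass attenuator or the open jar of screws.

Things in the scene. Friction and masses are not known exactly. Their poses are not given: they have to be found in the camera images.
- sink_black: Black heat sink, 50 x 50 mm, 24 mm tall: 5 mm base, 8 upright fins 2.2 mm thick with lighter tops; the outer fins are flush with the sides, so it can be gripped flat across its fins (50 mm). Loose, about 75 g. Origin at the centre of its underside; z up, x along the fins.
- sink_blue: Blue heat sink, 38 x 38 mm, 18 mm tall: 4 mm base, 6 upright fins 2 mm thick with lighter tops; the outer fins are flush with the sides, grip across the fins (38 mm). Loose, about 35 g. Origin at the centre of its underside; z up, x along the fins.
- sink_copper: Small copper heat sink, 28 x 28 mm, 15 mm tall: 4 mm base, 5 upright fins 2 mm thick with lighter tops; the outer fins are flush with the sides, grip across the fins (28 mm). Loose, about 50 g. Origin at the centre of its underside; z up, x along the fins.
- sink_comb: Loose silver comb heat sink, 65 g, 36 mm along the fins (x), 51.5 mm across (y; flat sides to grip), 34 mm tall, standing on 4 legs 3.5 mm thick (lowest 4 mm: 2 mm) at y = -24, -8, 8, 24 mm. Legs run up to a plate at z 18 to 22 mm; thin fins above it to 34 mm. Origin at the centre between the leg feet, z up.
- board_green: Green evaluation board, 124 x 90 mm, gold connectors on three edges; square black chip, 44 mm, grey pad on it, at its middle, chip top 16 mm above the bench; a jack in one corner rises to 22 mm. On 10 mm standoffs, fixed to the bench; origin on the bench under the middle of the board, x along its long side, z up; board top 12 mm above the bench.
- board_white: White evaluation board, 112 x 80 mm, gold connectors on its short edges, with a square black chip, 34 mm, at its middle (grey pad on it); chip top 16 mm above the bench; the black jack in one corner rises to 22 mm. On 10 mm standoffs, fixed to the bench; origin on the bench under the middle of the board, x along its long side, z up; board top 12 mm above the bench.
- board_red: Red evaluation board, 100 x 72 mm, gold connectors on its short edges, with a square black chip, 24 mm, at its middle (grey pad on it); chip top 16 mm above the bench. On 10 mm standoffs, fixed to the bench; origin on the bench under the middle of the board, x along its long side, z up; board top 12 mm above the bench.
- board_power: Black power board, 116 x 82 mm, fixed, green terminal block at one end. Origin on the bench under its middle, x along its long side, z up; board top at 12 mm. Three upright modules (yellow stripe on top) 32 mm along x, 5 mm thick, at y = -16, 0, 16 mm, tops at 34 mm. With the comb fully down its plate rests on the tops, legs either side of every module, feet (its origin) at 16 mm.
- attenuator: Brass attenuator, 22 mm thick, 46 mm tall, loose, standing on end among the parts. Origin under its centre, z up.
- screw_jar: Open clear jar with screws, 48 mm wide, 36 mm tall, loose, standing. Origin under its centre, z up.

How it is judged:
At the end, for the whole second after the job is handed in: Each heat sink is released and at rest on its own board: within 8 mm of the board's middle, underside 13 to 19 mm above the bench (down on the chip; comb plate down on the modules), tilted less than 0.12 rad, fins within 0.3 rad of the board's long side (horizontal distance between sink_black and board_green below 0.008 m and z of sink_black in the frame of board_green between 0.013 and 0.019 m and angle between each of sink_black, sink_blue, sink_copper, sink_comb's own z axis and vertical below 0.12 rad and angle between the x axis of sink_black and the x axis of board_green, either way round below 0.3 rad and linear speed of each of sink_black, sink_blue, sink_copper, sink_comb below 0.02 m/s and contact force between each of sink_black, sink_blue, sink_copper, sink_comb and the fingers below 0.05 N and horizontal distance between sink_blue and board_white below 0.008 m and z of sink_blue in the frame of board_white between 0.013 and 0.019 m and angle between the x axis of sink_blue and the x axis of board_white, either way round below 0.3 rad and horizontal distance between sink_copper and board_red below 0.008 m and z of sink_copper in the frame of board_red between 0.013 and 0.019 m and angle between the x axis of sink_copper and the x axis of board_red, either way round below 0.3 rad and horizontal distance between sink_comb and board_power below 0.008 m and z of sink_comb in the frame of board_power between 0.013 and 0.019 m and angle between the x axis of sink_comb and the x axis of board_power, either way round below 0.3 rad); the robot touches nothing.
It fails at once if the brass attenuator is knocked over (angle between attenuator's own z axis and vertical above 0.5 rad).
It fails at once if the jar of screws is knocked over (angle between screw_jar's own z axis and vertical above 0.5 rad).
It also fails if it takes over 96 s, if anything falls off the work surface, if the arm or the gripper's body presses on something with over 40 N, if the wrist force passes 120 N, or if a joint passes its speed limit or range.

## Robot

A 6-joint arm with a two-finger parallel gripper is mounted at the origin on the work surface. World frame = base frame: x ahead of the robot, y to its left, z up, the work surface at z = 0. Lengths are in m, angles in rad, forces in N, time in s.
With the tool pointing down it reaches from about 0.275 to 0.775 m from the base axis. Payload 14.6 kg.
Tool frame: the origin (TCP) lies midway between the tips of the shut fingers; the grasp point (between the pads) lies 19 mm behind it (pinch_z is the distance from the TCP to the grasp point, in m); z points along the fingers, y is the direction in which the jaws open and shut (so a half turn about z gives the same grasp; the last joint's range is limited). The gripper opens to 85 mm and grips with 20 to 120 N. Pads are 22 mm wide; open, the fingers measure 114 mm over their backs; the gripper's body (76 mm by 85 mm) begins 54 mm behind the grasp point. The pads swing forward as they close: fully open they stand 13 mm farther back than shut.
Start: joints at [-1.448, 0.263, -0.048, 1.259, 0, 1.415], TCP at [0.144, -0.505, 0.2] pointing down, gripper open.
Joint ranges: [-2.65, 2.65], [-0.89, 1.7], [-1.18, 1.37], [-2.13, 2.11], [-1.35, 1.29], [-3.14, 3.14]. Speed limits (rad/s): [1.89, 1.89, 2.57, 2.79, 3.14, 3.14].

## Interface

Orientations are given as a rotation vector (axis times angle).
In Python, from workcell import get_state, camera, camera_info, finish_job, pinch_z gives the robot as it stands.
- The arm moves only by the tool arm_command, never from a script. Its argument "motion" is a list of rows, each a list of 3 entries, a list of its own where there are three numbers: the shift along the tool's x, y, z in cm, then the turn, a rotation vector about the tool's x, y, z in rad, then the opening, from 0 (shut) to 1 (fully open). A call has 1 to 5 rows; each row shifts and turns the pose as measured when the row begins, along the tool's axes as they then stand; what a row does not reach is not made up. A row lasts 1/8 s, in which the tool goes at most 62.5 mm and 10.7 degrees, less where a joint would pass 70% of its speed; a pose out of reach is approached as far as the arm can. A call is refused whole if a number of a shift passes 6.25 or a number of a turn 0.188, either way. A call with a gripper value outside its range is refused whole. The fingers move at their own pace and stop on an object; the grip force is fixed at half the most. Time passes only in rows, so rows that do not move let the fingers close. It gives the time, the measured TCP pose, the force and the opening at its end, in the units of the state.
- get_state(): the state, without advancing time (a new reading comes with each control period).
- camera(name): name is "side" or "top"; returns the picture (400x640x3 uint8, red, green, blue); there is no depth.
- camera_info(name): a dict with "fovy" (degrees; the focal length in pixels is half the picture's height over the tangent of half this angle, whatever the lens; pixels are square), "cx", "cy" (the principal point, pixels), "D" ([k1, k2, p1, p2, k3] as OpenCV has them; the pictures are not rectified), "extrinsics" (4x4, takes a point from camera to world coordinates). Camera axes: x right, y down, z forward; pixel columns grow to the right and rows downward; lengths in m; the calibration is good to about 2 mm. A picture is of the moment at which its call begins. camera_info takes no time and is no camera call.
- finish_job(): hands the job in, once; it reports no verdict.
The state is a dict: "time": time; "joints": joint angles; "joint_vel": joint speeds; "joint_torque": joint torques, N m; "eef_pos": TCP position; "tool_rot": TCP orientation; "ft_force": force on the tool from outside, world axes, zero at the start; "wrist_torque": the same for the moment, N m; "finger_gap": finger opening in m.
Only numpy, scipy, OpenCV 4.12 (cv2) and the standard library are available. Lean on these libraries where they do the work, as an engineer would, in place of code of your own. Each camera call takes 0.05 s, during which the arm holds its last target. There are 200 camera calls.

## Working session

There is one attempt and no reset: what is moved stays moved. The work goes in short steps, Python scripts to look and compute and a tool call to move; the robot and the scene stay as the last step left them, time stands still between calls to the robot, and variables do not carry over. Pictures are saved under pics/ and viewed, about 12 in all and at most 16, crops included, and the job is handed in when it is done.

Besides the shell and the picture viewer there is one more tool, called after "Request:" in YAML: its name, and indented under it one key for each argument. arm_command: Moves the arm, as the interface text tells. Its arguments: {"type":"object","properties":{"motion":{"type":"array","items":{"type":"array"}}},"required":["motion"]}

```bash
mkdir -p pics; python3 - <<'E'
from workcell import *
import cv2
for n in("top","side"):
    im=camera(n); cv2.imwrite(f"pics/{n}0.png",im[:,:,::-1]); print(n,camera_info(n))
print(get_state(),pinch_z)
E
```

```text
top {'fovy': 49.94447667879532, 'cx': 328.4577427051216, 'cy': 197.82926950513942, 'D': array([-0.08646526,  0.        ,  0.        ,  0.        ,  0.        ]), 'extrinsics': array([[-0.02129915, -0.98400655,  0.17685434,  0.3061082 ],
       [-0.99949752,  0.02511093,  0.01934286, -0.00923909],
       [-0.02347448, -0.17635349, -0.98404695,  1.14484341],
       [ 0.        ,  0.        ,  0.        ,  1.        ]])}
side {'fovy': 48.60568340495425, 'cx': 317.76433637070977, 'cy': 195.80706837388465, 'D': array([-0.09680792,  0.        ,  0.        ,  0.        ,  0.        ]), 'extrinsics': array([[ 0.9965287 , -0.03925283,  0.07341499,  0.41417555],
       [-0.0823123 , -0.59655668,  0.79833878, -0.8371255 ],
       [ 0.01245914, -0.80161047, -0.59771684,  0.64623052],
       [ 0.        ,  0.        ,  0.        ,  1.        ]])}
{'time': 0.1, 'joints': array([-1.44828540e+00,  2.63519339e-01, -4.88465726e-02,  1.25942335e+00,
        1.82615282e-05,  1.41551253e+00]), 'joint_vel': array([-3.05050655e-04, -3.48285866e-05,  3.80824455e-04,  1.99319070e-04,
       -8.92389761e-05,  1.93484860e-04]), 'joint_torque': array([ 2.90868891e-03, -6.38576603e+01,  3.85063791e+01,  9.96411487e-03,
       -1.62108927e-04, -3.14980400e-05]), 'eef_pos': array([ 0.14394895, -0.50459818,  0.19986014]), 'tool_rot': array([-3.11035385e+00, -4.34819779e-01, -5.42208444e-05]), 'ft_force': array([ 0.25626012, -0.03732561,  0.02429525]), 'wrist_torque': array([ 0.00602402, -0.01849343,  0.01948859]), 'finger_gap': 0.08514834946096851} 0.0187
```

View pics/top0.png

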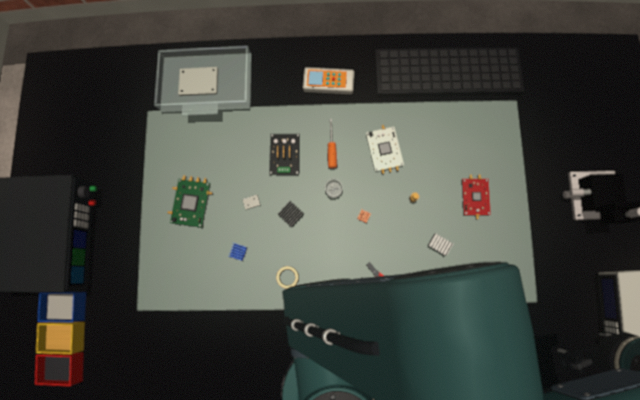

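View pics/side0.png

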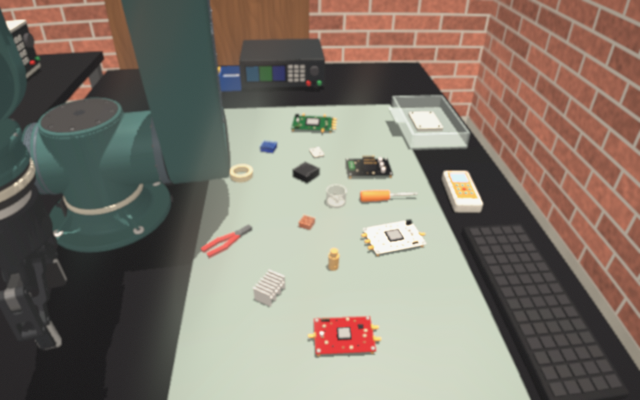

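The top view shows the boards at green (190,202), power (284,155), white (385,150) and red (476,197). The sinks are at black (291,214), blue (238,252), copper (364,216) and comb (441,244), with the jar at (334,189) and the attenuator at (414,198). The side view shows the same items unobstructed. Next I'll look at enlarged crops and run the masks.

```bash
cat > h.py <<'E'
import numpy as np, cv2
from workcell import *
def K(n):
    i=camera_info(n); f=200/np.tan(np.radians(i["fovy"])/2)
    return np.array([[f,0,i["cx"]],[0,f,i["cy"]],[0,0,1]]),i["D"],i["extrinsics"]
def ray(n,px):
    k,d,E=K(n); p=cv2.undistortPoints(np.array(px,float).reshape(-1,1,2),k,d)[:,0]
    return E[:3,3],np.c_[p,np.ones(len(p))]@E[:3,:3].T
def plane(n,px,z):
    o,r=ray(n,px); return o+r*((z-o[2])/r[:,2])[:,None]
def proj(n,P):
    k,d,E=K(n); Ei=np.linalg.inv(E)
    return cv2.projectPoints(np.array(P,float).reshape(-1,3),cv2.Rodrigues(Ei[:3,:3])[0],Ei[:3,3],k,d)[0][:,0]
def tri(a,b):  # top px, side px -> point, miss
    o1,r1=ray("top",a);o2,r2=ray("side",b);r1=r1[0];r2=r2[0]
    s=np.linalg.lstsq(np.c_[r1,-r2],o2-o1,rcond=None)[0]
    p,q=o1+r1*s[0],o2+r2*s[1]; return (p+q)/2,np.linalg.norm(p-q)
def crop(im,c,h=28,s=7):
    x,y=map(int,c); return cv2.resize(im[y-h:y+h,x-h:x+h],None,fx=s,fy=s,interpolation=cv2.INTER_CUBIC)
E
python3 - <<'E'
from h import *
T=cv2.imread("pics/top0.png");S=cv2.imread("pics/side0.png")
t=[(190,202),(284,155),(385,150),(476,197),(291,214),(238,252),(364,216),(441,244)]
s=[(313,123),(369,167),(394,237),(344,335),(306,172),(268,146),(306,222),(269,288)]
for nm,I,c in(("ct",T,t),("cs",S,s)):
    g=[]
    for i,x in enumerate(c):
        h=24 if i<4 else 14
        if nm=="cs" and i<4:h=36
        if nm=="cs" and i>3:h=20
        k=cv2.resize(crop(I,x,h,4),(198,198),interpolation=cv2.INTER_CUBIC);g.append(cv2.copyMakeBorder(k,1,1,1,1,0))
    cv2.imwrite(f"pics/{nm}.png",np.vstack([np.hstack(g[:4]),np.hstack(g[4:])]))
E
```

```text
(no output)
```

View pics/ct.png

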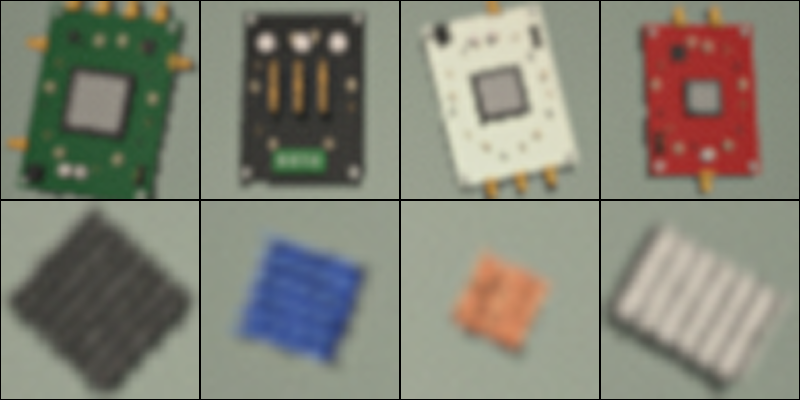

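View pics/cs.png

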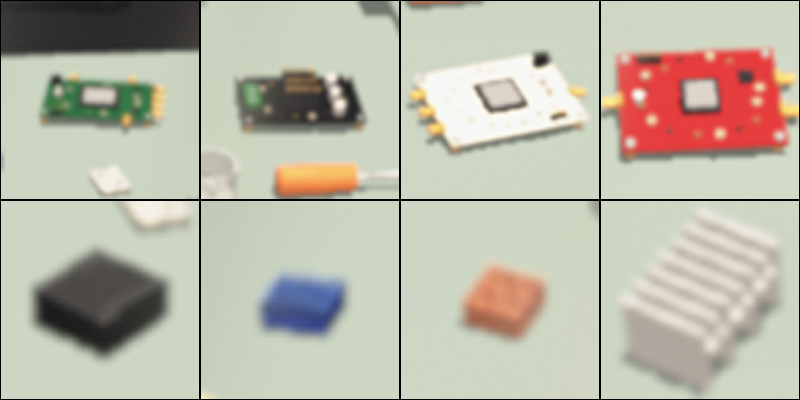

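The crops show the grey chip pads clearly and the three yellow stripes on the power board. Fin directions are clear on black, blue and comb, but weak on copper. Next step is measuring.

```bash
cat > m.py <<'E'
from h import *
def blob(im,c,f,h,minA=6):
    x,y=map(int,c); hsv=cv2.cvtColor(im,cv2.COLOR_BGR2HSV).astype(int)
    y0,x0=max(y-h,0),max(x-h,0); sub=hsv[y0:y+h,x0:x+h]
    up=cv2.resize(sub.astype(np.float32),None,fx=4,fy=4,interpolation=cv2.INTER_LINEAR)
    m=f(*cv2.split(up)).astype(np.uint8)
    cs=[k for k in cv2.findContours(m,0,2)[0] if cv2.contourArea(k)>minA*16]
    if not cs: return None
    hull=cv2.convexHull(max(cs,key=cv2.contourArea))[:,0].astype(float)
    hull=(hull+.5)/4-.5+[x0,y0]
    return hull
def cen(h):
    M=cv2.moments(h.astype(np.float32)); return np.array([M["m10"],M["m01"]])/M["m00"]
def rect(P): # world xy points -> centre,size,angle of each side
    (c,(w,h),a)=cv2.minAreaRect((P[:,:2]*1000).astype(np.float32)); return np.round(c,1),(round(w,1),round(h,1)),a
F=dict(black=lambda h,s,v:v<110,blue=lambda h,s,v:(h>100)&(h<130)&(s>100),copper=lambda h,s,v:((h<20)|(h>170))&(s>85),
 comb=lambda h,s,v:(h<35)&(s<45)|(h>160),green=lambda h,s,v:(h>50)&(h<90)&(s>110),white=lambda h,s,v:(v>195)&(s<50),
 red=lambda h,s,v:((h<8)|(h>170))&(s>150),power=lambda h,s,v:v<100)
E
python3 - <<'E'
from m import *
T=cv2.imread("pics/top0.png");S=cv2.imread("pics/side0.png")
for im,pts in((T,[(441,244),(415,235),(385,135),(190,202)]),(S,[(269,285),(250,270),(380,232),(394,236)])):
    hs=cv2.cvtColor(im,cv2.COLOR_BGR2HSV); print([hs[y,x].tolist() for x,y in pts])
for n,a,b,h in(("black",(291,214),(306,172),.024),("blue",(238,252),(268,146),.018),("copper",(364,216),(306,222),.015),("comb",(441,244),(269,288),.034)):
    A=blob(T,a,F[n],20);B=blob(S,b,F[n],24)
    if A is None or B is None: print(n,A is None,B is None);continue
    p,e=tri(cen(A),cen(B)); print(n,"tri",np.round(p*1000,1),"miss",round(e*1000,1),"top@mid",np.round(plane("top",cen(A),h/2)*1000,1),"side@mid",np.round(plane("side",cen(B),h/2)*1000,1),"rect",rect(plane("top",A,h)))
pad=lambda h,s,v:(s<40)&(v>100)&(v<200)
dark=lambda h,s,v:v<95
for n,a,b in(("green",(190,202),(313,123)),("white",(385,150),(394,237)),("red",(476,197),(344,335)),("power",(284,155),(369,167))):
    A=blob(T,a,F[n],28)
    print(n,"rect",rect(plane("top",A,.012)))
# pads
for n,a,b in(("green",(190,203),(313,121)),("white",(386,149),(395,235)),("red",(477,196),(344,334))):
    hs=lambda im,c:cv2.cvtColor(im,cv2.COLOR_BGR2HSV)[c[1]-1:c[1]+1,c[0]].tolist()
    r=[]
    for im,c in((T,a),(S,b)):
        ref=cv2.cvtColor(im,cv2.COLOR_BGR2HSV)[c[1],c[0],2]*.8
        r.append(blob(im,c,lambda h,s,v:(s<60)&(v>ref)&(v<ref/.8*1.12),10,3))
    print(n,hs(T,a),hs(S,b),[None if k is None else (cen(k).round(1),np.ptp(k,0)) for k in r])
    if r[0] is not None and r[1] is not None:
        p,e=tri(cen(r[0]),cen(r[1]));print("  pad",np.round(p*1000,1),round(e*1000,1),"top@16",np.round(plane("top",cen(r[0]),.016)*1000,1),rect(plane("top",r[0],.016)))
st=lambda h,s,v:(h>5)&(h<30)&(s>80)
def stripes(im,c,h):
    x,y=c;hs=cv2.cvtColor(im,cv2.COLOR_BGR2HSV).astype(np.float32)[y-h:y+h,x-h:x+h]
    up=cv2.resize(hs,None,fx=4,fy=4);m=st(*cv2.split(up)).astype(np.uint8)
    return [( (cen(k[:,0].astype(float))+.5)/4-.5+[x-h,y-h],cv2.contourArea(k)/16,cv2.minAreaRect(k)) for k in cv2.findContours(m,0,2)[0] if cv2.contourArea(k)>60]
for c,ar,r in stripes(T,(284,153),12): print("top stripe",c.round(1),round(ar),np.round(plane("top",c,.034)*1000,1),np.round(r[1],0)/4,r[2])
for c,ar,r in stripes(S,(371,160),12): print("side stripe",c.round(1),round(ar),np.round(plane("side",c,.034)*1000,1))
for n,a in(("jar",(334,189)),("att",(414,198))): print(n,plane("top",a,.02).round(3))
z=[crop(x,c,10,39) for x,c in((T,(364,216)),(S,(307,220)))]
cl=lambda k:cv2.normalize(k[:,:,1],None,0,255,cv2.NORM_MINMAX)
cv2.imwrite("pics/cop.png",np.hstack([cl(k) for k in z]))
E
```

```text
[[20, 27, 190], [43, 26, 156], [24, 35, 219], [20, 26, 145]]
[[17, 25, 217], [43, 23, 214], [30, 2, 247], [19, 22, 220]]
black tri [468.9 115.4  10. ] miss 0.5 top@mid [[468.4 115.1  12. ]] side@mid [[469.  112.5  12. ]] rect (array([466.9, 113.9]), (54.2, 49.8), 45.6306037902832)
blue tri [371.6 257.4   7.2] miss 0.4 top@mid [[371.3 256.9   9. ]] side@mid [[371.9 254.3   9. ]] rect (array([370.9, 254.7]), (35.4, 35.5), 70.3696517944336)
copper tri [459.1 -79.5   7.3] miss 0.5 top@mid [[459.4 -79.5   7.5]] side@mid [[458.8 -79.7   7.5]] rect (array([458.4, -78.9]), (27.2, 29.3), 61.846763610839844)
comb tri [ 377.4 -276.9   18.5] miss 0.8 top@mid [[ 378.  -277.2   17. ]] side@mid [[ 376.9 -275.6   17. ]] rect (array([ 376.6, -273.3]), (57.1, 41.5), 57.23942947387695)
green rect (array([506.1, 391.2]), (84.9, 118.7), 81.1181869506836)
white rect (array([ 644.1, -143.1]), (109.8, 78.7), 11.124554634094238)
red rect (array([ 503.9, -383. ]), (69.3, 98.3), 88.4262466430664)
power rect (array([634.5, 131.9]), (81.6, 118.9), 89.10423278808594)
green [[20, 26, 145], [18, 26, 146]] [[17, 25,
[... 414 characters left out ...]
  13.1] 0.5 top@16 [[ 642.6 -142.7   16. ]] (array([ 642.8, -142.7]), (37.6, 37.1), 11.070343017578125)
red [[20, 26, 149], [19, 24, 147]] [[19, 22, 220], [18, 21, 220]] [(array([476.7, 195.7]), array([6.75, 6.25])), (array([343.9, 332.1]), array([10.75,  9.25]))]
  pad [ 504.3 -384.3   16.2] 0.8 top@16 [[ 504.7 -384.4   16. ]] (array([ 504.5, -384.4]), (18.5, 17.0), 88.56499481201172)
top stripe [283.1 151.3] 33 [[636.3 132.   34. ]] [12.75  3.  ] 90.0
top stripe [277.1 151.3] 34 [[636.6 148.2  34. ]] [13.  3.] 90.0
top stripe [289.1 151.1] 32 [[636.1 115.8  34. ]] [13.25  3.  ] 90.0
side stripe [369.5 161. ] 66 [[636.1 122.6  34. ]]
jar [[ 0.532 -0.002  0.02 ]]
att [[ 0.502 -0.214  0.02 ]]
```

View pics/cop.png

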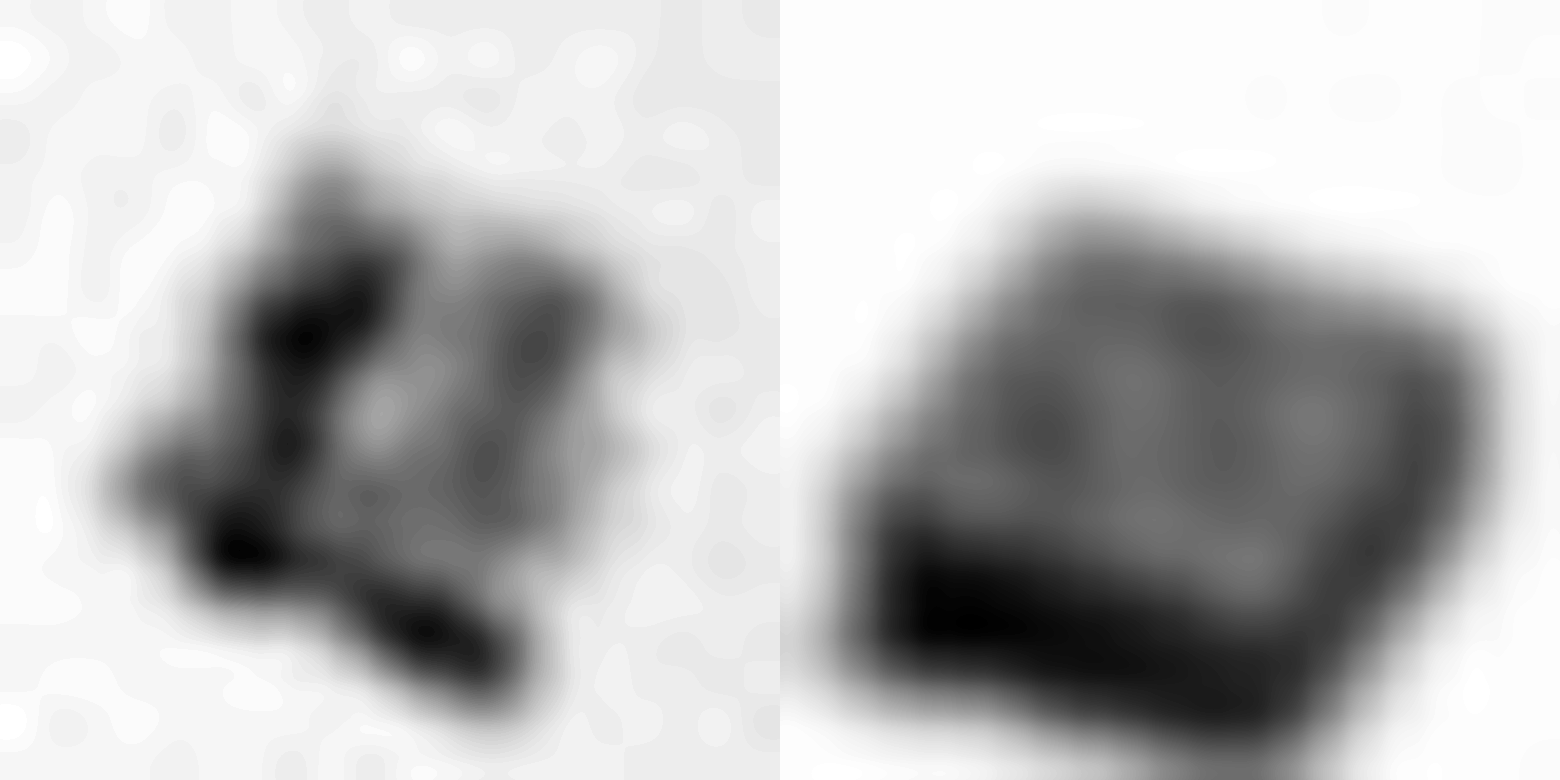

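The top crop of copper (shown larger than the 800x600 limit, which I'll keep to from now on) has grooves running up-right, so its fins lie at about -28°. I'll confirm that numerically by checking which axis carries the 6.5 mm fin pitch, and write the move helper.

```bash
cat > go.py <<'E'
import sys
from h import *
from scipy.spatial.transform import Rotation as R
x,y,z,deg,g=map(float,sys.argv[1:6]); s=get_state()
n=int(sys.argv[6]) if len(sys.argv)>6 else 0
p0=s["eef_pos"];R0=R.from_rotvec(s["tool_rot"]);ax=R0.as_matrix()[:,0];th0=np.arctan2(ax[1],ax[0])
q1=np.arctan2(y,x); best=None
for k in range(-3,4):
    th=np.radians(deg)+k*np.pi; q6=(s["joints"][5]+(q1-s["joints"][0])-(th-th0))
    if abs(q6)<2.6 and (best is None or abs(th-th0)<abs(best-th0)): best=th
c,sn=np.cos(best),np.sin(best)
R1=R.from_matrix(np.array([[c,sn,0],[sn,-c,0],[0,0,-1]]).T if 0 else np.c_[[c,sn,0],[sn,-c,0],[0,0,-1]])
rv=R0.as_matrix().T@R1.as_matrix(); rv=R.from_matrix(rv).as_rotvec(); d=np.array([x,y,z])-p0
n=n or max(1,int(np.ceil(max(np.linalg.norm(d)/.055,np.linalg.norm(rv)/.175,abs(best-th0)/.175))))
print("t",round(s["time"],2),"pos",p0.round(4),"yaw",round(np.degrees(th0),1),"q6",s["joints"][5].round(2),"gap",round(s["finger_gap"],4),"F",s["ft_force"].round(1),"n",n)
out=[]
for i in range(n):
    Ri=R0*R.from_rotvec(rv*i/n); t=Ri.inv().apply(d/n*100)
    out.append([[round(float(v),2)+0 for v in t],[round(float(v),3)+0 for v in rv/n],g])
for i in range(0,n,5): print(str(out[i:i+5]).replace(" ",""))
E
python3 - <<'E'
from h import *
N=6
for n in("top","side"):
    im=np.mean([camera(n).astype(float) for _ in range(N)],0)
    for nm,c,a,w,h,pitch in(("copper",(459.1,-79.5),-28.2,28,.015,6.5),("blue",(371.5,257),70.4,38,.018,7.2),("black",(468.7,115.2),-44.4,50,.024,6.83),("comb",(377.4,-276.9),-32.8,36,.034,7)):
        a=np.radians(a);u=np.arange(-w/2+3,w/2-3,.5);U,V=np.meshgrid(u,u,indexing="ij")
        P=np.stack([c[0]+U*np.cos(a)-V*np.sin(a),c[1]+U*np.sin(a)+V*np.cos(a),0*U+h*1000],-1).reshape(-1,3)/1000
        px=proj(n,P).astype(np.float32).reshape(len(u),len(u),2)
        I=cv2.remap(im.astype(np.float32).sum(2),px[...,0],px[...,1],cv2.INTER_LINEAR)
        r=[]
        for k in(1,0):  # profile over u (var along fins), over v
            q=I.mean(k);q=q-np.polyval(np.polyfit(u,q,2),u);r.append([q.std().round(2),max(abs((q*np.exp(-2j*np.pi*u/p)).mean()) for p in np.linspace(pitch*.9,pitch*1.1,7)).round(2)])
        print(n,nm,"along",r[0],"across",r[1])
E
python3 go.py .3774 -.2769 .08 -32.8 1
```

```text
top copper along [np.float64(4.89), np.float64(1.16)] across [np.float64(11.97), np.float64(2.91)]
top blue along [np.float64(9.69), np.float64(2.34)] across [np.float64(5.01), np.float64(2.92)]
top black along [np.float64(4.46), np.float64(1.08)] across [np.float64(4.92), np.float64(2.37)]
top comb along [np.float64(4.52), np.float64(0.9)] across [np.float64(17.33), np.float64(10.55)]
side copper along [np.float64(6.28), np.float64(1.54)] across [np.float64(5.82), np.float64(1.24)]
side blue along [np.float64(8.54), np.float64(1.35)] across [np.float64(6.08), np.float64(1.37)]
side black along [np.float64(19.54), np.float64(3.07)] across [np.float64(14.88), np.float64(2.65)]
side comb along [np.float64(3.58), np.float64(1.08)] across [np.float64(24.42), np.float64(15.08)]
t 0.7 pos [ 0.144  -0.5049  0.2003] yaw 15.9 q6 1.42 gap 0.0854 F [-0.1 -0.1 -0.1] n 14
[[[2.05,-1.11,0.86],[0.0,0.0,-0.164],1.0],[[2.2,-0.76,0.86],[0.0,0.0,-0.164],1.0],[[2.3,-0.39,0.86],[0.0,0.0,-0.164],1.0],[[2.33,-0.01,0.86],[0.0,0.0,-0.164],1.0],[[2.3,0.37,0.86],[0.0,0.0,-0.164],1.0]]
[[[2.21,0.74,0.86],[0.0,0.0,-0.164],1.0],[[2.06,1.09,0.86],[0.0,0.0,-0.164],1.0],[[1.86,1.41,0.86],[0.0,0.0,-0.164],1.0],[[1.6,1.69,0.86],[0.0,0.0,-0.164],1.0],[[1.3,1.93,0.86],[0.0,0.0,-0.164],1.0]]
[[[0.97,2.12,0.86],[0.0,0.0,-0.164],1.0],[[0.61,2.25,0.86],[0.0,0.0,-0.164],1.0],[[0.24,2.32,0.86],[0.0,0.0,-0.164],1.0],[[-0.14,2.33,0.86],[0.0,0.0,-0.164],1.0]]
```

Request:
arm_command:
  motion:
    - [[2.05,-1.11,0.86],[0,0,-0.164],1]
    - [[2.2,-0.76,0.86],[0,0,-0.164],1]
    - [[2.3,-0.39,0.86],[0,0,-0.164],1]
    - [[2.33,0,0.86],[0,0,-0.164],1]
    - [[2.3,0.37,0.86],[0,0,-0.164],1]

```text
time: 1.32
eef_pos: [0.2281, -0.4219, 0.1563]
tool_rot: [2.66, 1.668, -0.001]
ft_force: [-0.4, -0.5, 0.1]
finger_gap: 0.0857
```

Request:
arm_command:
  motion:
    - [[2.21,0.74,0.86],[0,0,-0.164],1]
    - [[2.06,1.09,0.86],[0,0,-0.164],1]
    - [[1.86,1.41,0.86],[0,0,-0.164],1]
    - [[1.6,1.69,0.86],[0,0,-0.164],1]
    - [[1.3,1.93,0.86],[0,0,-0.164],1]

```text
time: 1.95
eef_pos: [0.3111, -0.3349, 0.1121]
tool_rot: [1.738, 2.614, -0.003]
ft_force: [-0.0, -0.5, 0.4]
finger_gap: 0.0853
```

Request:
arm_command:
  motion:
    - [[0.97,2.12,0.86],[0,0,-0.164],1]
    - [[0.61,2.25,0.86],[0,0,-0.164],1]
    - [[0.24,2.32,0.86],[0,0,-0.164],1]
    - [[-0.14,2.33,0.86],[0,0,-0.164],1]

```text
time: 2.45
eef_pos: [0.3758, -0.2636, 0.0768]
tool_rot: [0.769, 3.043, -0.005]
ft_force: [-0.0, -0.9, -0.4]
finger_gap: 0.0853
```

```bash
python3 go.py .3774 -.2769 .07 -32.8 1; python3 - <<'E'
from h import *
im=camera("side")[:,:,::-1];t=camera("top")[:,:,::-1]
cv2.imwrite("pics/a1.png",np.hstack([crop(im,(269,280),35,5),crop(t,(441,244),35,5)]))
E
```

```text
t 2.45 pos [ 0.3758 -0.2636  0.0768] yaw 151.6 q6 -0.29 gap 0.0853 F [-0.  -0.9 -0.4] n 1
[[[-0.77,-1.1,0.69],[-0.002,0.003,0.077],1.0]]
```

View pics/a1.png

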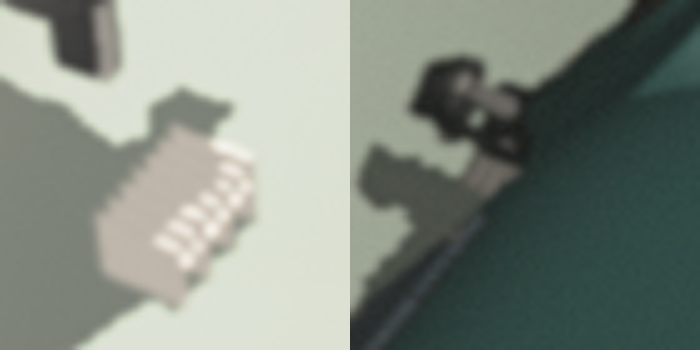

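The side crop shows one finger above and left of the comb, with clearance. I'll correct the offset and descend.

Request:
arm_command:
  motion:
    - [[-0.77,-1.1,0.69],[0,0.003,0.077],1]
    - [[0,0,0],[0,0,0],1]

```text
time: 2.8
eef_pos: [0.3773, -0.2766, 0.0699]
tool_rot: [-0.895, -3.01, 0.003]
ft_force: [0.5, -0.1, 0.2]
finger_gap: 0.0857
```

```bash
python3 go.py .3774 -.2769 .006 -32.8 1 3
```

```text
t 2.8 pos [ 0.3773 -0.2766  0.0699] yaw 146.9 q6 -0.23 gap 0.0857 F [ 0.5 -0.1  0.2] n 3
[[[-0.01,0.0,2.13],[-0.001,0.0,-0.002],1.0],[[-0.01,0.0,2.13],[-0.001,0.0,-0.002],1.0],[[-0.01,-0.01,2.13],[-0.001,0.0,-0.002],1.0]]
```

Accurate after settling. Descend and grip.

Request:
arm_command:
  motion:
    - [[0,0,2.1],[0,0,0],1]
    - [[0,0,2.1],[0,0,0],1]
    - [[0,0,2.1],[0,0,0],1]
    - [[0,0,0],[0,0,0],1]

```text
time: 3.3
eef_pos: [0.3763, -0.2776, 0.0073]
tool_rot: [0.898, 3.01, -0.004]
ft_force: [-0.1, -0.2, 0.6]
finger_gap: 0.0855
```

Request:
arm_command:
  motion:
    - [[0,0,0],[0,0,0],0]
    - [[0,0,0],[0,0,0],0]
    - [[0,0,0],[0,0,0],0]
    - [[0,0,0],[0,0,0],0]
    - [[0,0,0],[0,0,0],0]

```text
time: 3.92
eef_pos: [0.3772, -0.2787, 0.0101]
tool_rot: [0.897, 3.007, -0.007]
ft_force: [-0.4, 1.8, -0.3]
finger_gap: -0.0
```

Request:
arm_command:
  motion:
    - [[0,0,0],[0,0,0],0]
    - [[0,0,-2],[0,0,0],0]
    - [[0,0,-4],[0,0,0],0]
    - [[0,0,-5],[0,0,0],0]

```text
time: 4.42
eef_pos: [0.3753, -0.2764, 0.12]
tool_rot: [-0.898, -3.008, 0.002]
ft_force: [0.9, -0.8, 0.5]
finger_gap: -0.0001
```

```bash
python3 go.py .6355 .132 .10 -0.5 0; python3 - <<'E'
from h import *
im=camera("side")[:,:,::-1]
cv2.imwrite("pics/a2.png",crop(im,(260,240),45,6))
E
```

```text
t 4.42 pos [ 0.3753 -0.2764  0.12  ] yaw 146.8 q6 -0.23 gap -0.0001 F [ 0.9 -0.8  0.5] n 9
[[[0.07,5.38,0.21],[0.0,0.0,-0.063],0.0],[[-0.27,5.37,0.21],[0.0,0.0,-0.063],0.0],[[-0.61,5.35,0.22],[0.0,0.0,-0.063],0.0],[[-0.95,5.3,0.22],[0.0,0.0,-0.063],0.0],[[-1.29,5.22,0.22],[0.0,0.0,-0.063],0.0]]
[[[-1.61,5.13,0.22],[0.0,0.0,-0.063],0.0],[[-1.94,5.02,0.22],[0.0,0.0,-0.063],0.0],[[-2.25,4.89,0.22],[0.0,0.0,-0.063],0.0],[[-2.56,4.73,0.22],[0.0,0.0,-0.063],0.0]]
```

View pics/a2.png

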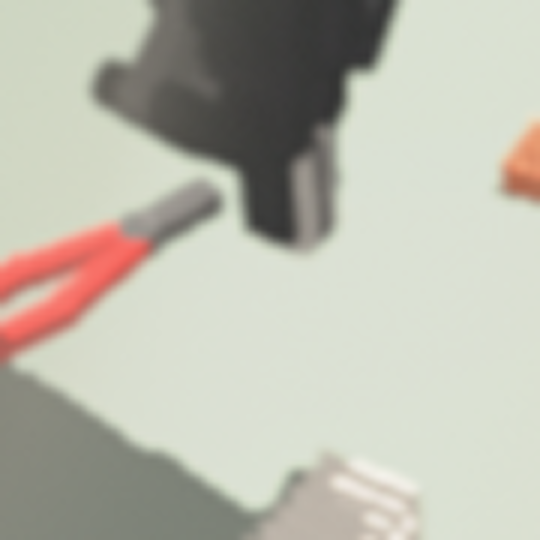

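Gripper is empty: gap 0, and the comb is still at the bottom of the crop. I'll check the TCP projection against the visible fingertip at about (263,236), and where the comb is now.

```bash
python3 - <<'E'
from m import *
s=get_state();print(proj("side",s["eef_pos"]),proj("top",s["eef_pos"]))
im=camera("side")[:,:,::-1].copy()
B=blob(im,(269,288),F["comb"],24);print(cen(B),plane("side",cen(B),.017).round(4))
for z in(0,.034):
    for p in ([.3774,-.2769,z],): print(proj("side",p))
cv2.imwrite("pics/a3.png",crop(im,(269,270),50,7))
E
```

```text
[[265.37075981 245.56619656]] [[451.28105888 241.31738722]]
[268.74731906 287.75534925] [[ 0.3767 -0.2764  0.017 ]]
[[269.64257528 293.97772855]]
[[268.61237519 281.72868693]]
```

View pics/a3.png

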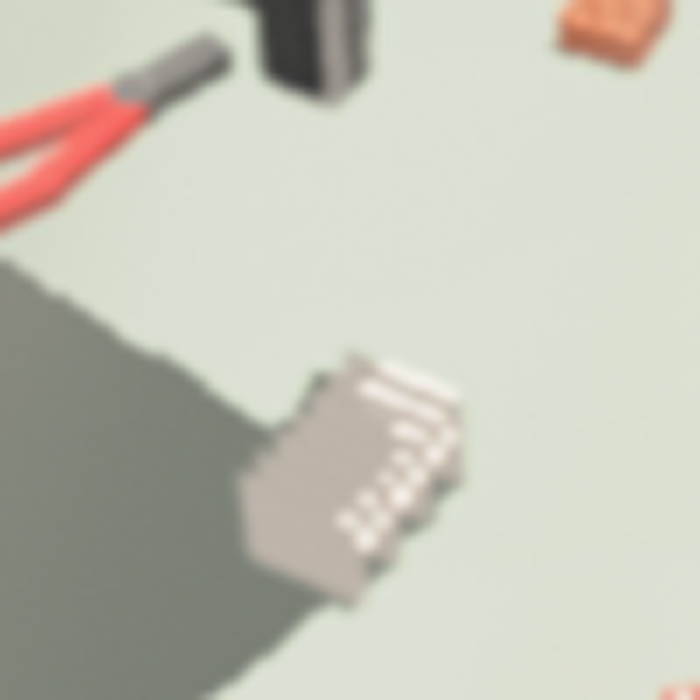

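Comb did not move (268.7,287.8). The visible tip at about (266,234) is roughly 11 px above the projected TCP, so the fingers seem to sit higher than the reported TCP. I'll quantify this with a look at both views.

```bash
python3 - <<'E'
from m import *
from scipy.spatial.transform import Rotation as R
s=get_state();print(s["eef_pos"],s["joints"].round(3),s["finger_gap"])
M=R.from_rotvec(s["tool_rot"]).as_matrix()
g=[]
for n in("side","top"):
    im=camera(n)[:,:,::-1].copy();c=proj(n,s["eef_pos"])[0];h=32;sc=12
    k=crop(im,c,h,sc);o=np.array([int(c[0])-h,int(c[1])-h])
    for dz in(0,-.0187,-.04):
        q=((proj(n,s["eef_pos"]+M[:,2]*dz)[0]-o+.5)*sc).astype(int);cv2.circle(k,tuple(map(int,q)),5,(0,0,255) if dz==0 else (0,255,0),-1)
    g.append(cv2.resize(k,(390,390)))
    print(n,o)
cv2.imwrite("pics/a4.png",np.hstack(g))
E
```

```text
[ 0.37734815 -0.2785      0.12346819] [-0.808  0.203 -0.346  1.015 -0.002 -0.229] 7.299982971013734e-05
side [233 214]
top [419 209]
```

View pics/a4.png

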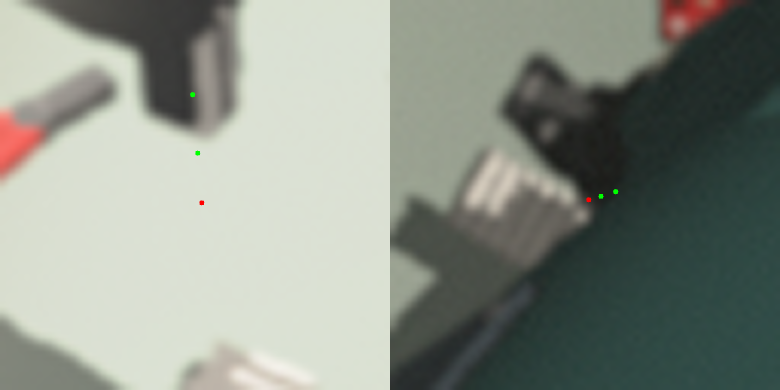

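In the side view the shut tips are 75 px above the red TCP dot, about 28 mm higher than reported. That agrees with the empty grasp, where the shut tips rested on the 34 mm comb top at a reported z of 10 mm. I'll measure the offset by touching the bench at a clear spot.

```bash
python3 go.py .44 -.315 .0 -32.8 0 4; python3 - <<'E'
from h import *
for p in([.44,-.315,0],):print(proj("side",p),proj("top",p))
E
```

```text
t 4.62 pos [ 0.3761 -0.2772  0.1198] yaw 146.8 q6 -0.23 gap -0.0001 F [-0.9 -0.6  0.5] n 4
[[[-1.85,0.09,3.0],[-0.001,0.0,-0.002],0.0],[[-1.85,0.09,3.0],[-0.001,0.0,-0.002],0.0],[[-1.85,0.08,3.0],[-0.001,0.0,-0.002],0.0],[[-1.85,0.08,3.0],[-0.001,0.0,-0.002],0.0]]
[[303.93716491 308.16380703]] [[451.24048384 221.09804059]]
```

Request:
arm_command:
  motion:
    - [[-3.7,0.15,0],[0,0,0],0]
    - [[-3.7,0.15,3],[0,0,0],0]
    - [[0,0,4.5],[0,0,0],0]
    - [[0,0,4],[0,0,0],0]
    - [[0,0,0],[0,0,0],0]

```text
time: 5.25
eef_pos: [0.439, -0.3142, -0.0034]
tool_rot: [-0.897, -3.005, -0.001]
ft_force: [0.2, -0.4, -0.3]
finger_gap: 0.0003
```

```bash
python3 go.py .44 -.315 .0 -32.8 0 4
```

```text
t 5.25 pos [ 0.439  -0.3142 -0.0034] yaw 146.8 q6 -0.19 gap 0.0003 F [ 0.2 -0.4 -0.3] n 4
[[[-0.03,0.0,-0.09],[0.0,-0.001,-0.002],0.0],[[-0.03,0.0,-0.09],[0.0,-0.001,-0.002],0.0],[[-0.03,0.0,-0.09],[0.0,-0.001,-0.002],0.0],[[-0.03,0.0,-0.09],[0.0,-0.001,-0.002],0.0]]
```

Reported z is below the bench with no contact, so the offset is confirmed. I'll step down gently.

Request:
arm_command:
  motion:
    - [[0,0,0.6],[0,0,0],0]
    - [[0,0,0.5],[0,0,0],0]

```text
time: 5.5
eef_pos: [0.4394, -0.3147, -0.0132]
tool_rot: [-0.897, -3.006, 0.0]
ft_force: [0.4, 0.8, 0.7]
finger_gap: 0.0002
```

Request:
arm_command:
  motion:
    - [[0,0,0.3],[0,0,0],0]
    - [[0,0,0.2],[0,0,0],0]

```text
time: 5.75
eef_pos: [0.44, -0.3153, -0.0172]
tool_rot: [-0.898, -3.008, 0.002]
ft_force: [0.6, -1.0, 0.4]
finger_gap: -0.0001
```

Request:
arm_command:
  motion:
    - [[0,0,0.25],[0,0,0],0]
    - [[0,0,0],[0,0,0],0]

```text
time: 6.0
eef_pos: [0.4402, -0.3155, -0.0195]
tool_rot: [-0.898, -3.009, 0.002]
ft_force: [-0.5, -0.0, -0.3]
finger_gap: -0.0001
```

Request:
arm_command:
  motion:
    - [[0,0,0.25],[0,0,0],0]
    - [[0,0,0],[0,0,0],0]

```text
time: 6.25
eef_pos: [0.4402, -0.3156, -0.0221]
tool_rot: [-0.898, -3.009, 0.002]
ft_force: [-0.4, 0.0, -0.4]
finger_gap: -0.0001
```

Request:
arm_command:
  motion:
    - [[0,0,0.2],[0,0,0],0]
    - [[0,0,0],[0,0,0],0]

```text
time: 6.5
eef_pos: [0.4402, -0.3156, -0.0242]
tool_rot: [-0.898, -3.009, 0.002]
ft_force: [0.4, -0.5, 0.9]
finger_gap: -0.0002
```

Request:
arm_command:
  motion:
    - [[0,0,0.2],[0,0,0],0]
    - [[0,0,0],[0,0,0],0]

```text
time: 6.75
eef_pos: [0.4402, -0.3156, -0.0264]
tool_rot: [-0.898, -3.009, 0.002]
ft_force: [-0.7, -0.1, -0.6]
finger_gap: 0.0002
```

Request:
arm_command:
  motion:
    - [[0,0,0.15],[0,0,0],0]
    - [[0,0,0],[0,0,0],0]

```text
time: 7.0
eef_pos: [0.4402, -0.3156, -0.0279]
tool_rot: [-0.898, -3.009, 0.002]
ft_force: [0.1, -0.6, 0.9]
finger_gap: 0.0003
```

Request:
arm_command:
  motion:
    - [[0,0,0.15],[0,0,0],0]
    - [[0,0,0],[0,0,0],0]

```text
time: 7.25
eef_pos: [0.4402, -0.3156, -0.0296]
tool_rot: [-0.898, -3.009, 0.002]
ft_force: [0.3, -0.6, -0.5]
finger_gap: 0.0
```

```bash
python3 - <<'E'
from h import *
s=get_state();print(s["eef_pos"],s["ft_force"])
g=[]
for n in("side","top"):
    p=s["eef_pos"]*[1,1,0];im=camera(n)[:,:,::-1].copy();c=proj(n,p)[0];h=24;sc=16
    k=crop(im,c,h,sc);o=np.array([int(c[0])-h,int(c[1])-h])
    q=((c-o+.5)*sc).astype(int);cv2.circle(k,tuple(map(int,q)),5,(0,0,255),-1);g.append(k)
cv2.imwrite("pics/a5.png",np.hstack(g))
E
```

```text
[ 0.44023268 -0.31559143 -0.02955043] [ 0.26339812 -0.57753719 -0.4635663 ]
```

View pics/a5.png

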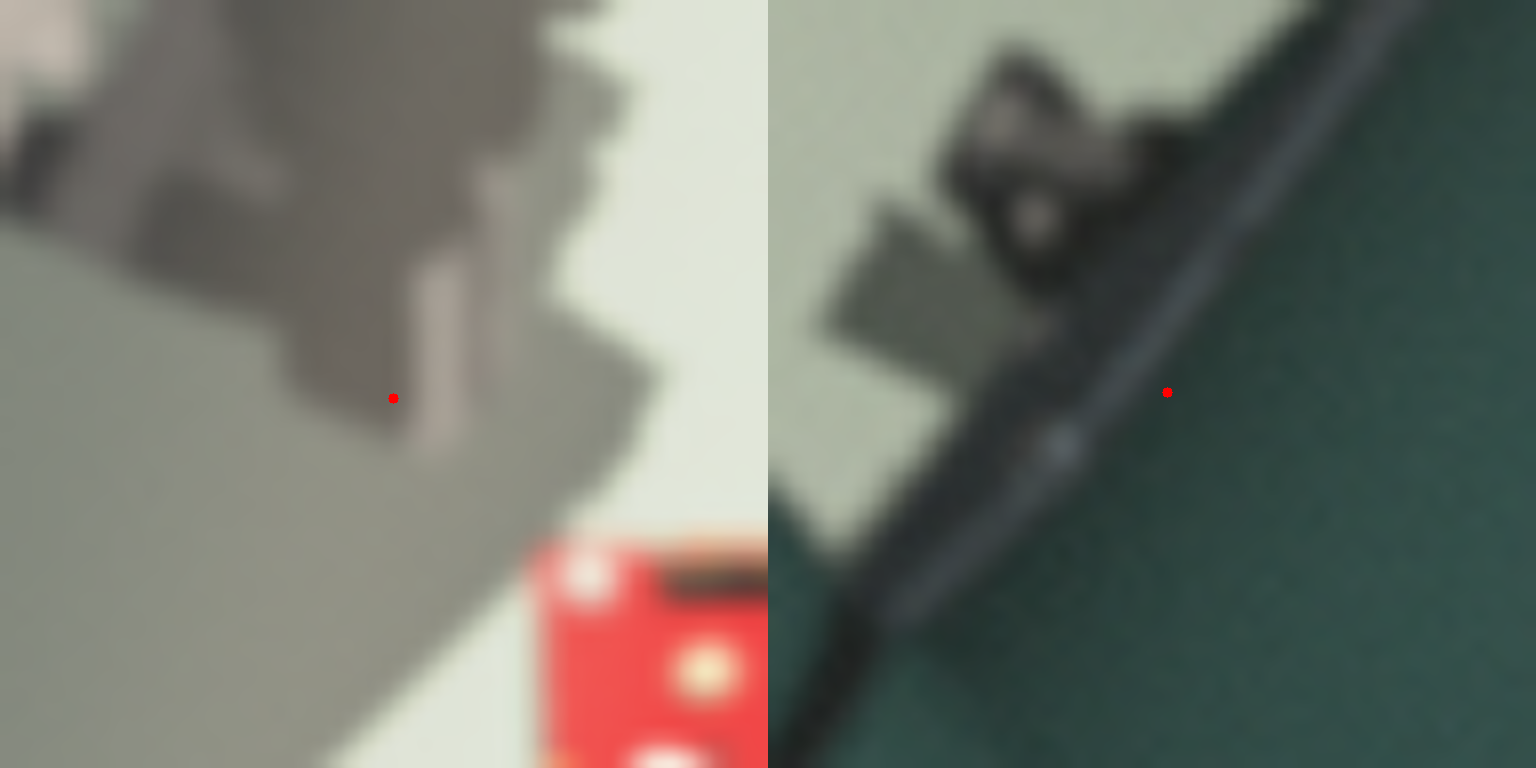

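The side view shows the finger tips almost at bench level, around the red ground dot at (393,398). From here the steps get smaller.

Request:
arm_command:
  motion:
    - [[0,0,0.15],[0,0,0],0]
    - [[0,0,0],[0,0,0],0]

```text
time: 7.6
eef_pos: [0.4403, -0.3157, -0.0309]
tool_rot: [-0.898, -3.009, 0.003]
ft_force: [-0.2, -0.9, 0.1]
finger_gap: 0.0
```

Request:
arm_command:
  motion:
    - [[0,0,0.15],[0,0,0],0]
    - [[0,0,0],[0,0,0],0]

```text
time: 7.85
eef_pos: [0.4405, -0.3159, -0.0307]
tool_rot: [-0.898, -3.01, 0.004]
ft_force: [-0.4, 0.1, -0.6]
finger_gap: -0.0003
```

The descent stalled at z = -0.0308 although the force reading shows nothing, so that is contact. The tips therefore stand about 30.5 mm higher than reported, and the force sensor can't be trusted. I'll build the offset into the helper and retry the comb.

```bash
sed -i 's/^p0=s\["eef_pos"\]/p0=s["eef_pos"]+[0,0,.0305]/' go.py; python3 go.py .3774 -.2769 .07 -32.8 1 2
```

```text
t 7.85 pos [ 4.405e-01 -3.159e-01 -2.000e-04] yaw 146.8 q6 -0.19 gap -0.0003 F [-0.4  0.1 -0.6] n 2
[[[3.71,-0.11,-3.51],[-0.001,0.0,-0.004],1.0],[[3.71,-0.09,-3.51],[-0.001,0.0,-0.004],1.0]]
```

Request:
arm_command:
  motion:
    - [[0,0,-5],[0,0,0],0]
    - [[0,0,-4],[0,0,0],1]
    - [[3.6,0,0],[0,0,0],1]
    - [[3.6,0,0],[0,0,0],1]
    - [[0,0,0],[0,0,0],1]

```text
time: 8.48
eef_pos: [0.3791, -0.2754, 0.0619]
tool_rot: [0.898, 3.01, -0.005]
ft_force: [0.0, 0.5, -0.5]
finger_gap: 0.0721
```

```bash
python3 go.py .3774 -.2769 .006 -32.8 1 3
```

```text
t 8.47 pos [ 0.3791 -0.2754  0.0924] yaw 146.8 q6 -0.22 gap 0.0721 F [ 0.   0.5 -0.5] n 3
[[[0.02,-0.06,2.88],[-0.001,0.0,-0.002],1.0],[[0.02,-0.07,2.88],[-0.001,0.0,-0.002],1.0],[[0.02,-0.07,2.88],[-0.001,0.0,-0.002],1.0]]
```

Request:
arm_command:
  motion:
    - [[0,-0.1,0],[0,0,0],1]
    - [[0,-0.1,2.9],[0,0,0],1]
    - [[0,0,2.9],[0,0,0],1]
    - [[0,0,2.8],[0,0,0],1]
    - [[0,0,0],[0,0,0],1]

```text
time: 9.1
eef_pos: [0.3818, -0.281, -0.0264]
tool_rot: [0.897, 3.007, -0.007]
ft_force: [-0.1, 0.2, 0.9]
finger_gap: 0.0852
```

Request:
arm_command:
  motion:
    - [[0,0,0],[0,0,0],0]
    - [[0,0,0],[0,0,0],0]
    - [[0,0,0],[0,0,0],0]
    - [[0,0,0],[0,0,0],0]

```text
time: 9.6
eef_pos: [0.3837, -0.2829, -0.0236]
tool_rot: [0.896, 3.004, -0.01]
ft_force: [1.2, 0.4, -0.7]
finger_gap: 0.0505
```

```bash
python3 go.py .3774 -.2769 .1 -32.8 0 3
```

```text
t 9.6 pos [ 0.3837 -0.2829  0.0069] yaw 146.8 q6 -0.23 gap 0.0505 F [ 1.2  0.4 -0.7] n 3
[[[0.26,0.04,-3.11],[-0.001,0.003,-0.002],0.0],[[0.27,0.04,-3.11],[-0.001,0.003,-0.002],0.0],[[0.28,0.05,-3.1],[-0.001,0.003,-0.002],0.0]]
```

It gripped, with a gap of 50.5 mm. The TCP drifted about 8 mm outward during the descent, so I'll lift and measure the comb in the hand.

Request:
arm_command:
  motion:
    - [[0,0,-1],[0,0,0],0]
    - [[0,0,-3],[0,0,0],0]
    - [[0,0,-5],[0,0,0],0]
    - [[0,0,-3],[0,0,0],0]
    - [[0,0,0],[0,0,0],0]

```text
time: 10.22
eef_pos: [0.383, -0.2817, 0.1032]
tool_rot: [0.895, 3.003, -0.011]
ft_force: [0.4, -0.0, -1.0]
finger_gap: 0.0503
```

```bash
python3 go.py .6355 .132 .13 -0.5 0; python3 - <<'E'
from h import *
s=get_state();p=s["eef_pos"]+[0,0,.0305]
im=camera("side")[:,:,::-1].copy();c=proj("side",p)[0];h=28;sc=20
k=crop(im,c,h,sc);o=np.array([int(c[0])-h,int(c[1])-h])
q=((c-o+.5)*sc).astype(int);cv2.circle(k,tuple(map(int,q)),5,(0,0,255),-1)
print(o,p)
cv2.imwrite("pics/a6.png",k)
E
```

```text
t 10.22 pos [ 0.383  -0.2817  0.1337] yaw 146.8 q6 -0.22 gap 0.0503 F [ 0.4 -0.  -1. ] n 9
[[[0.17,5.38,0.01],[-0.001,0.001,-0.063],0.0],[[-0.17,5.38,0.02],[-0.001,0.001,-0.063],0.0],[[-0.51,5.36,0.02],[-0.001,0.001,-0.063],0.0],[[-0.85,5.32,0.03],[-0.001,0.001,-0.063],0.0],[[-1.19,5.25,0.03],[-0.001,0.001,-0.063],0.0]]
[[[-1.52,5.17,0.03],[-0.001,0.001,-0.063],0.0],[[-1.84,5.06,0.04],[-0.001,0.001,-0.063],0.0],[[-2.16,4.93,0.04],[-0.001,0.001,-0.063],0.0],[[-2.47,4.79,0.04],[-0.001,0.001,-0.063],0.0]]
[240 215] [ 0.38295754 -0.28167876  0.1337144 ]
```

View pics/a6.png

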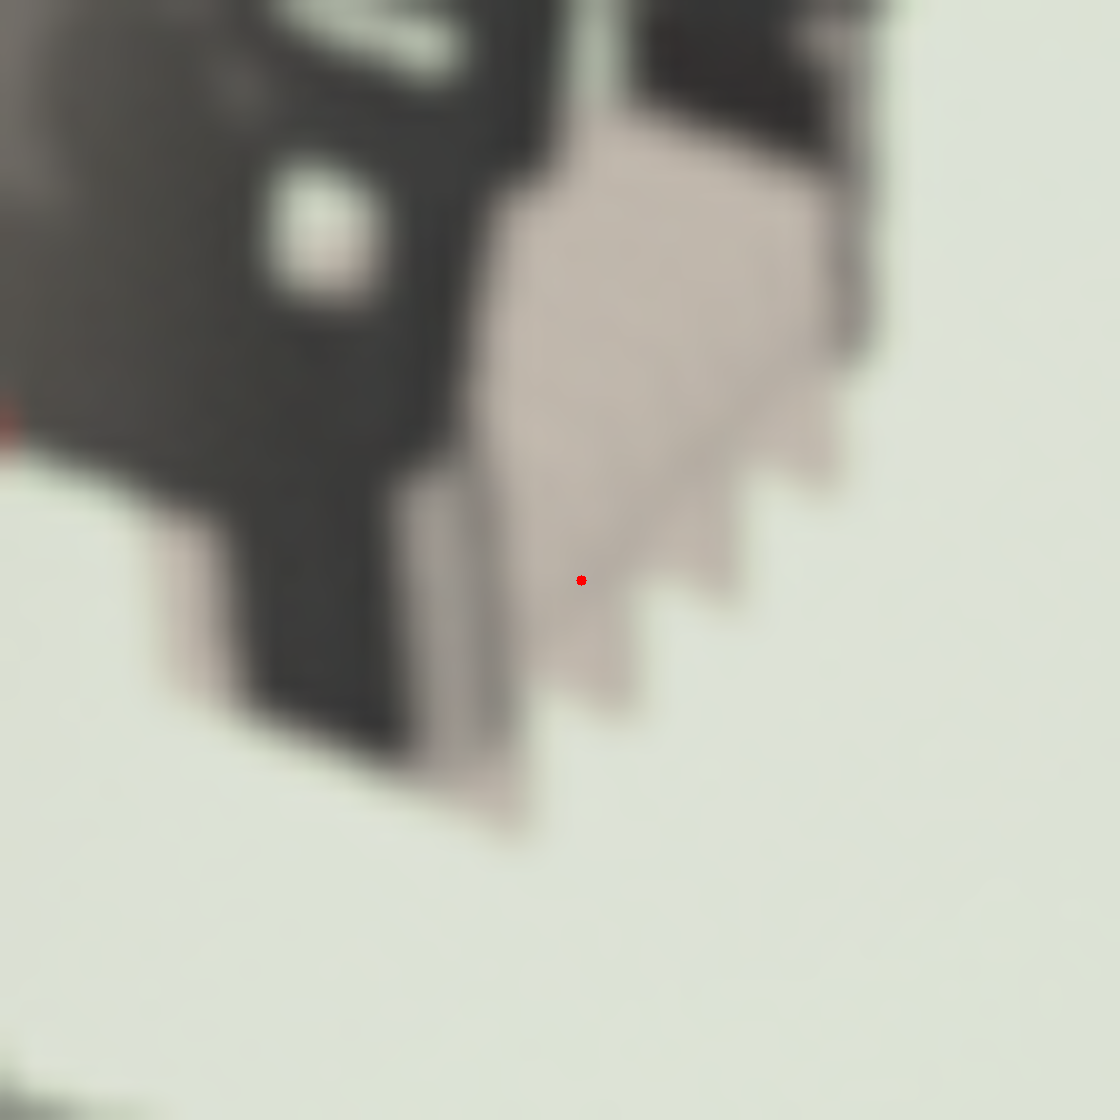

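The comb is held upright and the four feet are visible, with near-end corners at crop (525,840), (625,730), (735,605) and (835,490). From these I'll compute the comb centre relative to the TCP. (Pictures from here on are capped at 800x600.)

```bash
cat >> h.py <<'E'
def save(f,im):
    s=min(1,800/im.shape[1],600/im.shape[0]); cv2.imwrite(f,cv2.resize(im,None,fx=s,fy=s,interpolation=cv2.INTER_AREA))
E
python3 - <<'E'
from h import *
o=np.array([240,215]);q=np.array([(525,840),(625,730),(735,605),(835,490)])/20-.5+o
P=plane("side",q,.1268)*1000;print(P.round(1))
d=P[3]-P[0];print(np.hypot(*d[:2]),np.degrees(np.arctan2(d[1],d[0])))
u=np.array([.837,-.547]);c=P[:,:2].mean(0)-18*u;print("comb",c,"tcp",[382.96,-281.68]); r=c-[382.96,-281.68];print("along -toolx",r@u,"across(+y side)",r@[.547,.837])
E
```

```text
[[ 378.  -305.5  126.8]
 [ 386.3 -292.9  126.8]
 [ 395.6 -278.1  126.8]
 [ 404.4 -264.1  126.8]]
49.09158073730638 57.44917268015401
comb [ 376.02450265 -275.32804177] tcp [382.96, -281.68]
along -toolx -9.279532433575513 across(+y side) 1.5228719839088618
```

Comb sits 8.5 mm along tool +x and about 0.7 mm along +y from the TCP, with foot spacing 49 mm (48 expected). Now carry it to the power board.

Request:
arm_command:
  motion:
    - [[0.17,5.4,0],[0,0,-0.063],0]
    - [[-0.2,5.4,0],[0,0,-0.063],0]
    - [[-0.55,5.4,0],[0,0,-0.063],0]
    - [[-0.9,5.3,0],[0,0,-0.063],0]
    - [[-1.2,5.25,0],[0,0,-0.063],0]

```text
time: 10.9
eef_pos: [0.5249, -0.0469, 0.0972]
tool_rot: [0.411, 3.114, -0.011]
ft_force: [1.3, -1.4, -0.7]
finger_gap: 0.0507
```

Request:
arm_command:
  motion:
    - [[-1.6,5.1,0],[0,0,-0.063],0]
    - [[-1.9,5,0],[0,0,-0.063],0]
    - [[-2.2,4.9,0],[0,0,-0.063],0]
    - [[-2.5,4.0,0],[0,0,-0.063],0]
    - [[0,0,0],[0,0,0],0]

```text
time: 11.52
eef_pos: [0.6389, 0.1372, 0.0895]
tool_rot: [0.004, -3.134, 0.011]
ft_force: [-1.2, -0.6, -0.3]
finger_gap: 0.0503
```

```bash
python3 go.py .6445 .131 .08 -0.5 0 
```

```text
t 11.53 pos [0.6389 0.1372 0.12  ] yaw -179.8 q6 0.09 gap 0.0503 F [-1.2 -0.6 -0.3] n 1
[[[-0.59,-0.59,4.0],[-0.007,-0.008,0.011],0.0]]
```

Request:
arm_command:
  motion:
    - [[-0.6,-0.6,2],[-0.007,-0.008,0.011],0]
    - [[0,0,2],[0,0,0],0]
    - [[0,0,0],[0,0,0],0]

```text
time: 11.9
eef_pos: [0.6425, 0.13, 0.0459]
tool_rot: [-0.015, -3.137, 0.001]
ft_force: [-0.4, 0.3, 1.0]
finger_gap: 0.0506
```

```bash
python3 go.py .6445 .131 .055 -0.5 0;python3 - <<'E'
from h import *
s=get_state();print(s["tool_rot"]); p=s["eef_pos"]+[0,0,.0305]
im=camera("side")[:,:,::-1].copy();t=camera("top")[:,:,::-1].copy()
cs=proj("side",p)[0];ct=proj("top",p)[0];print(cs,ct)
save("pics/a7.png",np.hstack([crop(im,cs,25,16),crop(t,ct,25,16)]))
print([(int(c[0])-25,int(c[1])-25) for c in(cs,ct)])
E
```

```text
t 11.9 pos [0.6425 0.13   0.0764] yaw 179.5 q6 0.09 gap 0.0506 F [-0.4  0.3  1. ] n 1
[[[-0.21,0.1,2.14],[-0.001,-0.004,-0.001],0.0]]
[-1.49572941e-02 -3.13712601e+00  9.91642445e-04]
[372.83039359 145.32211436] [281.80300038 144.32192575]
[(347, 120), (256, 119)]
```

View pics/a7.png

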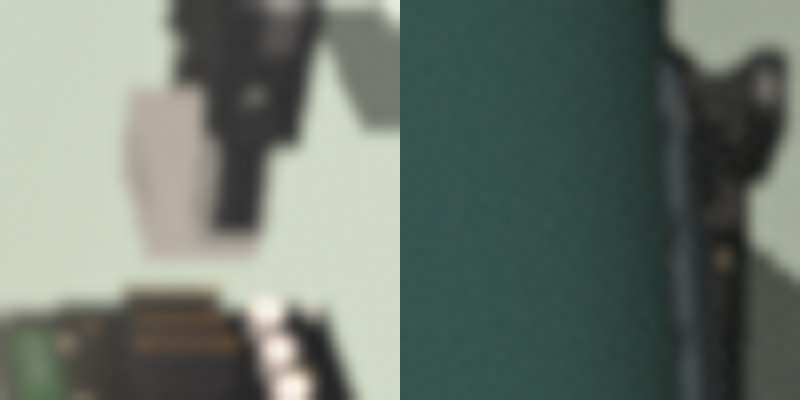

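The side view shows the comb above the modules. The near foot edge runs crop (148,255) to (260,250), and the nearest stripe about (135,347) to (238,347).

```bash
python3 - <<'E'
from h import *
o=np.array([347,120])
f=lambda a:np.array(a)/8-.5+o
print("foot",plane("side",f([(148,255),(260,250)]),.0695).round(4))
print("stripes",plane("side",f([(135,347),(238,347),(130,323),(226,323),(126,300),(216,300)]),.034).round(4))
S=cv2.imread("pics/side0.png");save("pics/a8.png",crop(S,(369,160),16,18))
E
```

```text
foot [[0.6198 0.1127 0.0695]
 [0.656  0.1138 0.0695]]
stripes [[0.6185 0.1145 0.034 ]
 [0.6519 0.1125 0.034 ]
 [0.6193 0.129  0.034 ]
 [0.6507 0.1272 0.034 ]
 [0.6203 0.1432 0.034 ]
 [0.6501 0.1415 0.034 ]]
```

View pics/a8.png

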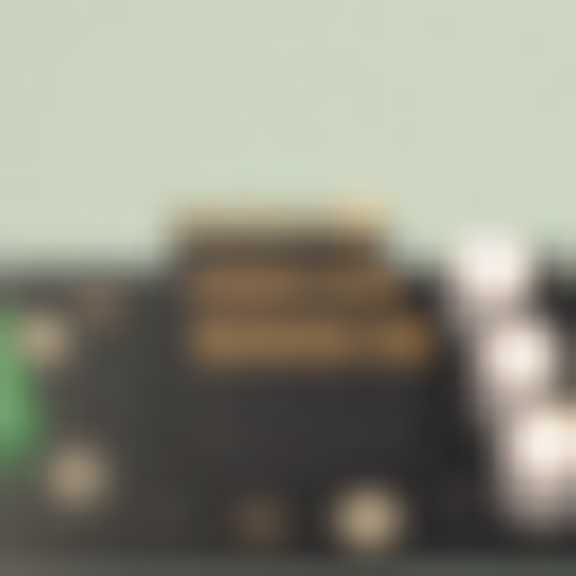

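The side view disagrees with the reported pose by a few mm in y, or equally about 5 mm in z along the ray; x is about 2-3 mm too far out. The stall height on descent will settle which it is, so I'll lower it carefully.

Request:
arm_command:
  motion:
    - [[0,0.1,1.2],[0,-0.004,0],0]
    - [[0,0,1.3],[0,0,0],0]
    - [[0,0,0],[0,0,0],0]

```text
time: 12.38
eef_pos: [0.6441, 0.131, 0.0222]
tool_rot: [0.015, 3.137, -0.0]
ft_force: [-0.3, 0.2, -0.7]
finger_gap: 0.0507
```

```bash
python3 go.py .642 .131 .04 -0.5 0
```

```text
t 12.38 pos [0.6441 0.131  0.0527] yaw 179.4 q6 0.09 gap 0.0507 F [-0.3  0.2 -0.7] n 1
[[[0.22,-0.01,1.27],[0.0,0.004,-0.001],0.0]]
```

Request:
arm_command:
  motion:
    - [[0.35,0,0.5],[0,0,0],0]
    - [[0.05,0,0.3],[0,0,0],0]
    - [[0,0,0],[0,0,0],0]

```text
time: 12.75
eef_pos: [0.64, 0.1311, 0.0139]
tool_rot: [0.015, 3.137, -0.001]
ft_force: [0.8, 0.7, -0.2]
finger_gap: 0.0505
```

Request:
arm_command:
  motion:
    - [[0.05,0,0.3],[0,0,0],0]
    - [[0,0,0],[0,0,0],0]

```text
time: 13.0
eef_pos: [0.6397, 0.1311, 0.011]
tool_rot: [0.015, 3.136, -0.0]
ft_force: [0.2, 0.5, -0.9]
finger_gap: 0.0506
```

Request:
arm_command:
  motion:
    - [[0.05,0,0.3],[0,0,0],0]
    - [[0,0,0],[0,0,0],0]

```text
time: 13.25
eef_pos: [0.6393, 0.1312, 0.0079]
tool_rot: [0.015, 3.136, -0.0]
ft_force: [-0.3, -0.6, -0.1]
finger_gap: 0.0507
```

Request:
arm_command:
  motion:
    - [[0.05,0,0.3],[0,0,0],0]
    - [[0,0,0],[0,0,0],0]

```text
time: 13.5
eef_pos: [0.6388, 0.1312, 0.0046]
tool_rot: [0.015, 3.136, -0.0]
ft_force: [0.0, -0.6, 0.1]
finger_gap: 0.0507
```

Request:
arm_command:
  motion:
    - [[-0.25,0,0.3],[0,0,0],0]
    - [[0,0,0],[0,0,0],0]

```text
time: 13.75
eef_pos: [0.6415, 0.1311, 0.0015]
tool_rot: [0.015, 3.136, -0.0]
ft_force: [0.1, -0.2, 0.2]
finger_gap: 0.0507
```

Request:
arm_command:
  motion:
    - [[0,0,0.3],[0,0,0],0]
    - [[0,0,0],[0,0,0],0]

```text
time: 14.0
eef_pos: [0.6415, 0.1311, -0.0018]
tool_rot: [0.015, 3.136, -0.0]
ft_force: [0.1, -0.6, 0.2]
finger_gap: 0.0505
```

```bash
python3 - <<'E'
from h import *
s=get_state(); p=s["eef_pos"]+[0,0,.0305]; print(p)
im=camera("side")[:,:,::-1].copy()
save("pics/a9.png",crop(im,(371,160),25,12))
E
```

```text
[0.64154754 0.13110295 0.02867154]
```

View pics/a9.png

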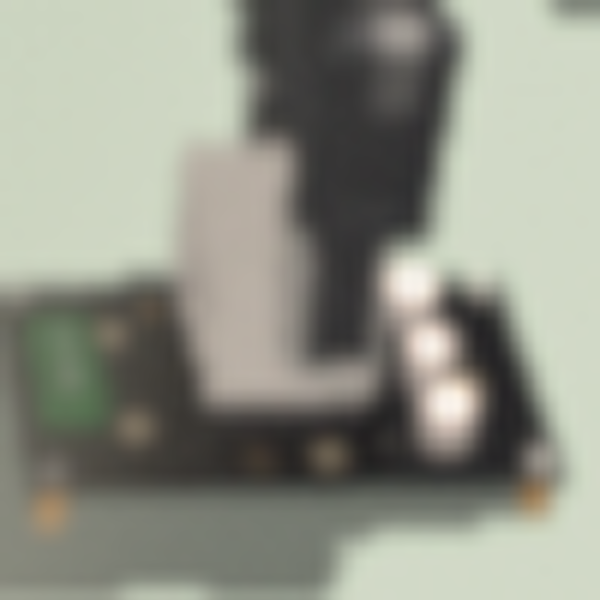

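The side view shows the comb overlapping the modules with its foot edge at crop row 410, still above the board and with no stall. Continuing down.

Request:
arm_command:
  motion:
    - [[0,0,0.3],[0,0,0],0]
    - [[0,0,0],[0,0,0],0]

```text
time: 14.3
eef_pos: [0.6417, 0.1311, -0.0048]
tool_rot: [0.015, 3.136, -0.0]
ft_force: [0.2, -1.1, -0.9]
finger_gap: 0.0503
```

Request:
arm_command:
  motion:
    - [[0,0,0.3],[0,0,0],0]
    - [[0,0,0],[0,0,0],0]

```text
time: 14.55
eef_pos: [0.6417, 0.1311, -0.008]
tool_rot: [0.015, 3.136, -0.0]
ft_force: [-0.5, -0.1, 0.0]
finger_gap: 0.0508
```

```bash
python3 - <<'E'
from h import *
s=get_state(); print(s["eef_pos"])
im=camera("side").astype(float).sum(2)
# foot bottom edge: column profile through bright comb/dark board at cols 364..367
for c in(364,366,368,370): print(c,[int(v) for v in im[160:178,c]])
for y in(.107,.112): print(proj("side",[[.618,y,.016],[.654,y,.016],[.618,y,.025]]).round(1))
E
```

```text
[ 0.64168104  0.13113491 -0.00800633]
364 [516, 514, 513, 512, 514, 517, 517, 514, 515, 478, 376, 239, 156, 140, 154, 220, 301, 349]
366 [524, 527, 525, 526, 524, 525, 525, 528, 525, 489, 381, 237, 159, 156, 161, 215, 298, 346]
368 [503, 506, 503, 502, 496, 489, 497, 512, 521, 490, 380, 232, 151, 149, 157, 214, 297, 343]
370 [411, 413, 411, 403, 402, 403, 417, 448, 485, 478, 376, 225, 128, 113, 130, 207, 296, 342]
[[363.2 170.3]
 [376.8 169.8]
 [363.4 167.4]]
[[362.8 169.3]
 [376.5 168.8]
 [363.1 166.3]]
```

The foot edge is at row 170.3, and 170.3 is also the prediction for a fully seated comb, so it is nearly there.

Request:
arm_command:
  motion:
    - [[0,0,0.2],[0,0,0],0]
    - [[0,0,0],[0,0,0],0]

```text
time: 14.85
eef_pos: [0.6422, 0.1312, -0.0083]
tool_rot: [0.015, 3.134, -0.0]
ft_force: [0.2, -0.4, -0.2]
finger_gap: 0.0505
```

Request:
arm_command:
  motion:
    - [[0,0,0.2],[0,0,0],0]
    - [[0,0,0],[0,0,0],0]

```text
time: 15.1
eef_pos: [0.6426, 0.1312, -0.0083]
tool_rot: [0.015, 3.132, -0.0]
ft_force: [0.1, -1.0, -0.3]
finger_gap: 0.0502
```

Request:
arm_command:
  motion:
    - [[0,0,0.2],[0,0,0],0]
    - [[0,0,0],[0,0,0],0]

```text
time: 15.35
eef_pos: [0.6429, 0.1312, -0.0084]
tool_rot: [0.015, 3.13, -0.001]
ft_force: [0.3, -0.1, -0.5]
finger_gap: 0.0507
```

It stalls at -0.0083, which puts the feet at 15-16 mm: fully seated, and consistent with the constant 30.5 mm offset. Release and retreat.

Request:
arm_command:
  motion:
    - [[0,0,0],[0,0,0],0.85]
    - [[0,0,0],[0,0,0],0.85]
    - [[0,0,0],[0,0,0],0.85]

```text
time: 15.72
eef_pos: [0.6428, 0.1312, -0.0091]
tool_rot: [0.015, 3.131, -0.001]
ft_force: [-0.3, 0.6, -0.4]
finger_gap: 0.0727
```

Request:
arm_command:
  motion:
    - [[0,0,-2],[0,0,0],0.85]
    - [[0,0,-4],[0,0,0],0.85]
    - [[0,0,-4],[0,0,0],0.85]
    - [[0,0,-2],[0,0,0],1]

```text
time: 16.23
eef_pos: [0.6402, 0.1311, 0.1116]
tool_rot: [0.015, 3.136, -0.001]
ft_force: [-0.1, 0.1, -0.7]
finger_gap: 0.0851
```

```bash
python3 go.py .4685 .115 .09 -44.4 1
```

```text
t 16.23 pos [0.6402 0.1311 0.1421] yaw 179.5 q6 0.09 gap 0.0851 F [-0.1  0.1 -0.7] n 5
[[[3.44,-0.35,1.02],[0.0,0.001,0.153],1.0],[[3.34,-0.87,1.03],[0.0,0.001,0.153],1.0],[[3.17,-1.37,1.03],[0.0,0.001,0.153],1.0],[[2.92,-1.84,1.04],[0.0,0.001,0.153],1.0],[[2.61,-2.26,1.04],[0.0,0.001,0.153],1.0]]
```

Request:
arm_command:
  motion:
    - [[3.44,-0.35,1],[0,0,0.153],1]
    - [[3.34,-0.87,1],[0,0,0.153],1]
    - [[3.17,-1.37,1],[0,0,0.153],1]
    - [[2.92,-1.84,1],[0,0,0.153],1]
    - [[2.6,-2.26,1],[0,0,0.153],1]

```text
time: 16.85
eef_pos: [0.4674, 0.1162, 0.0601]
tool_rot: [1.217, 2.885, 0.007]
ft_force: [0.0, 1.0, 1.4]
finger_gap: 0.0855
```

Request:
arm_command:
  motion:
    - [[0,0,0],[0,0,0],1]

```text
time: 16.98
eef_pos: [0.4647, 0.1161, 0.0596]
tool_rot: [1.219, 2.886, 0.005]
ft_force: [0.3, -0.2, -0.2]
finger_gap: 0.0855
```

```bash
python3 go.py .4685 .115 .04 -44.4 1 2; python3 - <<'E'
from m import *
im=camera("top")[:,:,::-1].copy()
hs=cv2.cvtColor(im,cv2.COLOR_BGR2HSV)
cv2.imwrite("pics/raw_t1.png",im)
im=camera("side")[:,:,::-1].copy()
B=blob(im,(306,172),F["black"],20);print(cen(B))
k=im[135:185,340:400].copy(); cv2.imwrite("pics/raw_s1.png",im)
E
```

```text
t 16.98 pos [0.4647 0.1161 0.0901] yaw 134.2 q6 0.87 gap 0.0855 F [ 0.3 -0.2 -0.2] n 2
[[[-0.15,0.08,2.51],[0.003,0.003,-0.012],1.0],[[-0.16,0.09,2.51],[0.003,0.003,-0.012],1.0]]
[304.56335362 172.3793228 ]
```

Request:
arm_command:
  motion:
    - [[-0.15,0.08,2.5],[0.003,0.003,-0.012],1]
    - [[-0.15,0.08,2.5],[0.003,0.003,-0.012],1]
    - [[0,0,0],[0,0,0],1]

```text
time: 17.45
eef_pos: [0.4767, 0.1154, 0.0105]
tool_rot: [1.174, 2.906, 0.005]
ft_force: [-0.7, 0.5, -0.0]
finger_gap: 0.0854
```

```bash
python3 go.py .4685 .115 .003 -44.4 1 2
```

```text
t 17.45 pos [0.4767 0.1154 0.041 ] yaw 136.0 q6 0.84 gap 0.0854 F [-0.7  0.5 -0. ] n 2
[[[0.29,-0.31,1.9],[0.003,0.003,0.004],1.0],[[0.28,-0.31,1.9],[0.003,0.003,0.004],1.0]]
```

Request:
arm_command:
  motion:
    - [[0.55,-0.6,0.8],[0.003,0.003,0.004],1]
    - [[0.15,-0.2,1],[0,0,0],1]
    - [[0.1,-0.2,1],[0,0,0],1]
    - [[0,0,0],[0,0,0],1]

```text
time: 17.95
eef_pos: [0.465, 0.1138, -0.0177]
tool_rot: [1.18, 2.905, 0.004]
ft_force: [-0.5, -0.7, -0.2]
finger_gap: 0.0857
```

```bash
python3 go.py .4685 .115 .003 -44.4 1 2
```

```text
t 17.95 pos [0.465  0.1138 0.0128] yaw 135.8 q6 0.84 gap 0.0857 F [-0.5 -0.7 -0.2] n 2
[[[-0.08,0.16,0.49],[0.002,0.002,0.002],1.0],[[-0.08,0.16,0.49],[0.002,0.002,0.002],1.0]]
```

Request:
arm_command:
  motion:
    - [[-0.1,0.2,0.5],[0.003,0.003,0.004],1]
    - [[0,0,0.45],[0,0,0],1]
    - [[0,0,0],[0,0,0],1]

```text
time: 18.32
eef_pos: [0.4679, 0.1147, -0.0275]
tool_rot: [1.187, 2.906, 0.002]
ft_force: [0.3, 0.6, 1.1]
finger_gap: 0.0853
```

Request:
arm_command:
  motion:
    - [[0,0,0],[0,0,0],0]
    - [[0,0,0],[0,0,0],0]
    - [[0,0,0],[0,0,0],0]
    - [[0,0,0],[0,0,0],0]

```text
time: 18.82
eef_pos: [0.4681, 0.1148, -0.0269]
tool_rot: [1.187, 2.905, 0.003]
ft_force: [0.9, 0.3, -1.2]
finger_gap: 0.0488
```

```bash
python3 go.py .4685 .115 .003 -44.4 0 2
```

```text
t 18.82 pos [0.4681 0.1148 0.0036] yaw 135.6 q6 0.85 gap 0.0488 F [ 0.9  0.3 -1.2] n 2
[[[0.0,0.02,0.03],[0.001,0.001,0.0],0.0],[[0.0,0.02,0.03],[0.001,0.001,0.0],0.0]]
```

Black is gripped, centred on the TCP. Lift and carry it to the green board.

Request:
arm_command:
  motion:
    - [[0,0,-1],[0,0,0],0]
    - [[0,0,-3],[0,0,0],0]
    - [[0,0,-5],[0,0,0],0]
    - [[0,0,0],[0,0,0],0]

```text
time: 19.32
eef_pos: [0.4676, 0.1147, 0.0673]
tool_rot: [1.187, 2.906, 0.002]
ft_force: [0.5, -0.2, -1.5]
finger_gap: 0.0486
```

```bash
python3 go.py .5065 .3915 .09 -9.2 0
```

```text
t 19.32 pos [0.4676 0.1147 0.0978] yaw 135.6 q6 0.85 gap 0.0486 F [ 0.5 -0.2 -1.5] n 6
[[[2.77,3.75,0.13],[0.0,0.0,-0.103],0.0],[[2.37,4.01,0.13],[0.0,0.0,-0.103],0.0],[[1.95,4.23,0.13],[0.0,0.0,-0.103],0.0],[[1.5,4.41,0.13],[0.0,0.0,-0.103],0.0],[[1.04,4.54,0.13],[0.0,0.0,-0.103],0.0]]
[[[0.57,4.62,0.13],[0.0,0.0,-0.103],0.0]]
```

Request:
arm_command:
  motion:
    - [[2.8,3.75,0],[0,0,-0.103],0]
    - [[2.4,4,0],[0,0,-0.103],0]
    - [[1.95,4.2,0],[0,0,-0.103],0]
    - [[1.5,4.4,0],[0,0,-0.103],0]
    - [[1,4.5,0],[0,0,-0.103],0]

```text
time: 19.95
eef_pos: [0.4983, 0.3488, 0.067]
tool_rot: [0.392, 3.114, -0.001]
ft_force: [1.1, -0.4, -0.8]
finger_gap: 0.0488
```

Request:
arm_command:
  motion:
    - [[0.5,3.8,0],[0,0,-0.08],0]
    - [[0,0,0],[0,0,0],0]

```text
time: 20.2
eef_pos: [0.502, 0.3905, 0.0654]
tool_rot: [0.256, 3.13, -0.002]
ft_force: [-0.5, -0.3, -1.6]
finger_gap: 0.0488
```

```bash
python3 go.py .5065 .3915 .06 -9.2 0 2
```

```text
t 20.2 pos [0.502  0.3905 0.0959] yaw 170.6 q6 0.7 gap 0.0488 F [-0.5 -0.3 -1.6] n 2
[[[-0.21,0.09,1.79],[-0.001,0.001,-0.001],0.0],[[-0.21,0.09,1.79],[-0.001,0.001,-0.001],0.0]]
```

Request:
arm_command:
  motion:
    - [[-0.3,0.1,1.5],[0,0.001,0],0]
    - [[0,0,1.6],[0,0,0],0]
    - [[0,0,1.5],[0,0,0],0]
    - [[0,0,1.2],[0,0,0],0]
    - [[0,0,0],[0,0,0],0]

```text
time: 20.82
eef_pos: [0.5043, 0.387, 0.0017]
tool_rot: [-0.264, -3.127, 0.007]
ft_force: [-0.2, -0.9, -0.8]
finger_gap: 0.0488
```

```bash
python3 go.py .5065 .3915 .021 -9.2 0 2
```

```text
t 20.82 pos [0.5043 0.387  0.0322] yaw 170.4 q6 0.7 gap 0.0488 F [-0.2 -0.9 -0.8] n 2
[[[-0.07,0.25,0.56],[-0.002,-0.001,-0.004],0.0],[[-0.07,0.24,0.56],[-0.002,-0.001,-0.004],0.0]]
```

Request:
arm_command:
  motion:
    - [[-0.15,0.5,0.4],[-0.004,-0.002,-0.004],0]
    - [[0,0,0.4],[0,0,0],0]
    - [[0,0,0.2],[0,0,0],0]
    - [[0,0,0],[0,0,0],0]

```text
time: 21.32
eef_pos: [0.5074, 0.3923, -0.0079]
tool_rot: [0.258, 3.13, 0.001]
ft_force: [-0.0, 0.3, -1.2]
finger_gap: 0.0487
```

Request:
arm_command:
  motion:
    - [[0,0,0.2],[0,0,0],0]
    - [[0,0,0],[0,0,0],0]

```text
time: 21.58
eef_pos: [0.5075, 0.3924, -0.0098]
tool_rot: [0.257, 3.13, 0.002]
ft_force: [0.2, 0.3, -0.6]
finger_gap: 0.0489
```

```bash
python3 go.py .5065 .3915 .0196 -9.2 0 2; python3 -c "
from h import *;print(get_state()['tool_rot'])"
```

```text
t 21.57 pos [0.5075 0.3924 0.0207] yaw 170.6 q6 0.7 gap 0.0489 F [ 0.2  0.3 -0.6] n 2
[[[0.04,-0.05,0.06],[0.001,0.0,-0.002],0.0],[[0.04,-0.05,0.06],[0.001,0.0,-0.002],0.0]]
[2.57451309e-01 3.13011213e+00 1.60587736e-03]
```

Request:
arm_command:
  motion:
    - [[0.07,-0.08,0.15],[0,0,0],0]
    - [[0,0,0],[0,0,0],0]
    - [[0,0,0],[0,0,0],0.82]
    - [[0,0,0],[0,0,0],0.82]
    - [[0,0,0],[0,0,0],0.82]

```text
time: 22.2
eef_pos: [0.5069, 0.3918, -0.011]
tool_rot: [0.258, 3.129, 0.002]
ft_force: [0.4, 0.4, -0.0]
finger_gap: 0.0702
```

Request:
arm_command:
  motion:
    - [[0,0,-2],[0,0,0],0.82]
    - [[0,0,-4],[0,0,0],0.82]
    - [[0,0,-3],[0,0,0],1]
    - [[0,0,0],[0,0,0],1]

```text
time: 22.7
eef_pos: [0.5064, 0.3914, 0.081]
tool_rot: [0.258, 3.131, 0.001]
ft_force: [-0.4, -0.5, -0.9]
finger_gap: 0.0851
```

```bash
python3 go.py .3715 .257 .09 70.4 1
```

```text
t 22.7 pos [0.5064 0.3914 0.1115] yaw 170.6 q6 0.69 gap 0.0851 F [-0.4 -0.5 -0.9] n 8
[[[1.39,-1.93,0.27],[0.0,0.0,-0.174],1.0],[[1.7,-1.66,0.27],[0.0,0.0,-0.174],1.0],[[1.96,-1.34,0.27],[0.0,0.0,-0.174],1.0],[[2.17,-0.98,0.27],[0.0,0.0,-0.174],1.0],[[2.31,-0.59,0.27],[0.0,0.0,-0.174],1.0]]
[[[2.37,-0.18,0.27],[0.0,0.0,-0.174],1.0],[[2.37,0.23,0.27],[0.0,0.0,-0.174],1.0],[[2.29,0.64,0.27],[0.0,0.0,-0.174],1.0]]
```

Request:
arm_command:
  motion:
    - [[1.39,-1.93,0.2],[0,0,-0.174],1]
    - [[1.7,-1.66,0.2],[0,0,-0.174],1]
    - [[1.96,-1.34,0.2],[0,0,-0.174],1]
    - [[2.17,-0.98,0.2],[0,0,-0.174],1]
    - [[2.31,-0.59,0.2],[0,0,-0.174],1]

```text
time: 23.32
eef_pos: [0.4195, 0.3042, 0.0662]
tool_rot: [1.124, -2.93, 0.0]
ft_force: [0.8, 0.9, 0.2]
finger_gap: 0.0854
```

Request:
arm_command:
  motion:
    - [[2.37,-0.18,0.2],[0,0,-0.174],1]
    - [[2.37,0.23,0.2],[0,0,-0.174],1]
    - [[1.6,0.5,0.2],[0,0,-0.174],1]
    - [[0,0,0],[0,0,0],1]

```text
time: 23.82
eef_pos: [0.3704, 0.2546, 0.0573]
tool_rot: [1.86, -2.522, -0.003]
ft_force: [0.3, 0.2, 0.2]
finger_gap: 0.0853
```

```bash
python3 go.py .3715 .257 .04 70.4 1 2; python3 - <<'E'
from h import *
im=camera("top")[:,:,::-1].copy()
cv2.imwrite("pics/raw_t2.png",im); cv2.imwrite("pics/raw_s2.png",camera("side")[:,:,::-1])
E
```

```text
t 23.82 pos [0.3704 0.2546 0.0878] yaw -107.2 q6 -0.85 gap 0.0853 F [0.3 0.2 0.2] n 2
[[[-0.14,-0.03,2.39],[0.003,-0.003,0.021],1.0],[[-0.14,-0.02,2.39],[0.003,-0.003,0.021],1.0]]
```

Request:
arm_command:
  motion:
    - [[0,0.1,1.2],[0.006,-0.006,0.042],1]
    - [[0,0.1,1.5],[0,0,0],1]
    - [[0,0,1.5],[0,0,0],1]
    - [[0,0,1],[0,0,0],1]
    - [[0,0,0],[0,0,0],1]

```text
time: 24.55
eef_pos: [0.3733, 0.2589, 0.0037]
tool_rot: [-1.784, 2.581, -0.0]
ft_force: [-0.1, 0.4, 0.0]
finger_gap: 0.0852
```

```bash
python3 go.py .3715 .257 .002 70.4 1 3
```

```text
t 24.55 pos [0.3733 0.2589 0.0342] yaw -110.7 q6 -0.78 gap 0.0852 F [-0.1  0.4  0. ] n 3
[[[0.09,0.04,1.07],[-0.001,0.001,-0.006],1.0],[[0.08,0.04,1.07],[-0.001,0.001,-0.006],1.0],[[0.08,0.04,1.07],[-0.001,0.001,-0.006],1.0]]
```

Request:
arm_command:
  motion:
    - [[0.3,0.15,1],[0,0,-0.018],1]
    - [[0.1,0.1,1],[0,0,0],1]
    - [[0,0,0.8],[0,0,0],1]
    - [[0,0,0],[0,0,0],1]

```text
time: 25.05
eef_pos: [0.37, 0.2562, -0.0257]
tool_rot: [-1.806, 2.564, -0.001]
ft_force: [-0.1, -0.5, -0.6]
finger_gap: 0.0856
```

```bash
python3 go.py .3715 .257 .002 70.4 1 1
```

```text
t 25.05 pos [0.37   0.2562 0.0048] yaw -109.7 q6 -0.8 gap 0.0856 F [-0.1 -0.5 -0.6] n 1
[[[-0.13,-0.11,0.28],[-0.003,0.004,-0.001],1.0]]
```

Request:
arm_command:
  motion:
    - [[-0.1,-0.1,0.25],[-0.003,0.004,0],1]
    - [[0,0,0],[0,0,0],0]
    - [[0,0,0],[0,0,0],0]
    - [[0,0,0],[0,0,0],0]
    - [[0,0,0],[0,0,0],0]

```text
time: 25.68
eef_pos: [0.372, 0.2571, -0.0275]
tool_rot: [-1.808, 2.567, -0.001]
ft_force: [0.5, 0.8, -0.5]
finger_gap: 0.0365
```

Request:
arm_command:
  motion:
    - [[0,0,0],[0,0,0],0]
    - [[0,0,0],[0,0,0],0]

```text
time: 25.92
eef_pos: [0.372, 0.2572, -0.0274]
tool_rot: [-1.808, 2.567, -0.001]
ft_force: [0.3, 0.7, -0.6]
finger_gap: 0.0365
```

```bash
python3 go.py .3715 .257 .002 70.4 0 1
```

```text
t 25.93 pos [0.372  0.2572 0.0031] yaw -109.7 q6 -0.8 gap 0.0365 F [ 0.3  0.7 -0.6] n 1
[[[0.03,0.04,0.11],[-0.001,0.001,-0.001],0.0]]
```

Request:
arm_command:
  motion:
    - [[0,0,-1],[0,0,0],0]
    - [[0,0,-3],[0,0,0],0]
    - [[0,0,-4],[0,0,0],0]
    - [[0,0,-3],[0,0,0],0]
    - [[0,0,0],[0,0,0],0]

```text
time: 26.55
eef_pos: [0.3715, 0.257, 0.0883]
tool_rot: [-1.808, 2.567, -0.001]
ft_force: [0.0, 0.3, -1.6]
finger_gap: 0.0366
```

```bash
python3 go.py .6433 -.1429 .115 11.1 0
```

```text
t 26.55 pos [0.3715 0.257  0.1188] yaw -109.7 q6 -0.8 gap 0.0366 F [ 0.   0.3 -1.6] n 9
[[[3.17,-4.34,0.04],[0.0,0.0,0.115],0.0],[[2.65,-4.67,0.04],[0.0,0.0,0.115],0.0],[[2.1,-4.95,0.04],[0.0,0.0,0.115],0.0],[[1.51,-5.15,0.04],[0.0,0.0,0.115],0.0],[[0.91,-5.29,0.04],[0.0,0.0,0.115],0.0]]
[[[0.3,-5.36,0.04],[0.0,0.0,0.115],0.0],[[-0.32,-5.36,0.04],[0.0,0.0,0.115],0.0],[[-0.93,-5.29,0.04],[0.0,0.0,0.115],0.0],[[-1.53,-5.15,0.04],[0.0,0.0,0.115],0.0]]
```

Request:
arm_command:
  motion:
    - [[3.17,-4.34,0],[0,0,0.115],0]
    - [[2.65,-4.67,0],[0,0,0.115],0]
    - [[2.1,-4.95,0],[0,0,0.115],0]
    - [[1.5,-5.15,0],[0,0,0.115],0]
    - [[0.9,-5.3,0],[0,0,0.115],0]

```text
time: 27.18
eef_pos: [0.5231, 0.0303, 0.0872]
tool_rot: [-0.99, 2.981, 0.002]
ft_force: [-0.2, 0.1, -1.0]
finger_gap: 0.0364
```

Request:
arm_command:
  motion:
    - [[0.3,-5.36,0],[0,0,0.115],0]
    - [[-0.3,-5.36,0],[0,0,0.115],0]
    - [[-0.9,-5.3,0],[0,0,0.115],0]
    - [[-1.2,-4.3,0],[0,0,0.1],0]
    - [[0,0,0],[0,0,0],0]

```text
time: 27.8
eef_pos: [0.6371, -0.1519, 0.0827]
tool_rot: [0.276, -3.126, -0.005]
ft_force: [-0.4, 0.0, -0.3]
finger_gap: 0.0365
```

```bash
python3 go.py .6433 -.1429 .05 11.1 0 4
```

```text
t 27.8 pos [ 0.6371 -0.1519  0.1132] yaw -169.9 q6 -0.53 gap 0.0365 F [-0.4  0.  -0.3] n 4
[[[-0.2,0.19,1.58],[0.001,-0.001,-0.004],0.0],[[-0.2,0.19,1.58],[0.001,-0.001,-0.004],0.0],[[-0.2,0.19,1.58],[0.001,-0.001,-0.004],0.0],[[-0.2,0.19,1.58],[0.001,-0.001,-0.004],0.0]]
```

Request:
arm_command:
  motion:
    - [[-0.6,0.7,1.5],[0.003,-0.004,-0.015],0]
    - [[0,0,1.6],[0,0,0],0]
    - [[0,0,1.6],[0,0,0],0]
    - [[0,0,1.5],[0,0,0],0]
    - [[0,0,0],[0,0,0],0]

```text
time: 28.42
eef_pos: [0.6388, -0.1408, 0.0165]
tool_rot: [0.306, -3.123, -0.005]
ft_force: [0.2, 0.5, -0.1]
finger_gap: 0.0364
```

```bash
python3 go.py .6433 -.1429 .0205 11.1 0 3
```

```text
t 28.43 pos [ 0.6388 -0.1408  0.047 ] yaw -168.8 q6 -0.54 gap 0.0364 F [ 0.2  0.5 -0.1] n 3
[[[-0.14,-0.1,0.88],[0.001,-0.001,0.001],0.0],[[-0.13,-0.1,0.88],[0.001,-0.001,0.001],0.0],[[-0.13,-0.1,0.88],[0.001,-0.001,0.001],0.0]]
```

Request:
arm_command:
  motion:
    - [[-0.3,-0.25,0.9],[0.003,-0.003,0.002],0]
    - [[0,0,0.9],[0,0,0],0]
    - [[0,0,0.7],[0,0,0],0]
    - [[0,0,0],[0,0,0],0]

```text
time: 28.92
eef_pos: [0.6429, -0.1428, -0.0094]
tool_rot: [-0.303, 3.126, -0.0]
ft_force: [0.7, -1.4, -0.1]
finger_gap: 0.0368
```

```bash
python3 go.py .6433 -.1429 .0192 11.1 0 1
```

```text
t 28.93 pos [ 0.6429 -0.1428  0.0211] yaw -168.9 q6 -0.54 gap 0.0368 F [ 0.7 -1.4 -0.1] n 1
[[[-0.04,-0.02,0.19],[0.0,0.001,0.0],0.0]]
```

Down 2 mm and release. Opening stays limited to clear the jack.

Request:
arm_command:
  motion:
    - [[0,0,0.22],[0,0,0],0]
    - [[0,0,0],[0,0,0],0]
    - [[0,0,0],[0,0,0],0.7]
    - [[0,0,0],[0,0,0],0.7]
    - [[0,0,0],[0,0,0],0.7]

```text
time: 29.55
eef_pos: [0.6434, -0.143, -0.0108]
tool_rot: [-0.303, 3.125, -0.001]
ft_force: [-0.6, 0.5, -0.1]
finger_gap: 0.06
```

Request:
arm_command:
  motion:
    - [[0,0,-2],[0,0,0],0.7]
    - [[0,0,-4],[0,0,0],0.7]
    - [[0,0,-4],[0,0,0],1]
    - [[0,0,0],[0,0,0],1]

```text
time: 30.05
eef_pos: [0.6428, -0.1428, 0.0918]
tool_rot: [-0.303, 3.126, -0.001]
ft_force: [0.2, 0.2, -0.3]
finger_gap: 0.0853
```

```bash
python3 go.py .459 -.0795 .09 -28.2 1
```

```text
t 30.05 pos [ 0.6428 -0.1428  0.1223] yaw -168.9 q6 -0.54 gap 0.0853 F [ 0.2  0.2 -0.3] n 4
[[[4.21,2.44,0.8],[0.0,0.0,0.171],1.0],[[4.56,1.68,0.8],[0.0,0.0,0.171],1.0],[[4.78,0.88,0.8],[0.0,0.0,0.171],1.0],[[4.86,0.05,0.8],[0.0,0.0,0.171],1.0]]
```

Request:
arm_command:
  motion:
    - [[4.2,2.44,0.6],[0,0,0.171],0.7]
    - [[4.56,1.68,0.6],[0,0,0.171],0.7]
    - [[4.78,0.88,0.6],[0,0,0.171],0.7]
    - [[4.4,0,0.6],[0,0,0.15],0.7]
    - [[0,0,0],[0,0,0],0.7]

```text
time: 30.68
eef_pos: [0.4562, -0.0779, 0.0628]
tool_rot: [-0.763, -3.045, -0.001]
ft_force: [0.2, -1.1, 0.4]
finger_gap: 0.0598
```

```bash
python3 go.py .459 -.0795 .04 -28.2 1 4
python3 - <<'E'
from m import *
t=camera("top")[:,:,::-1].copy();s=camera("side")[:,:,::-1].copy()
B=blob(s,(306,222),F["copper"],20);print("copper side",None if B is None else cen(B), "was",cen(blob(cv2.imread("pics/side0.png"),(306,222),F["copper"],20)))
cv2.imwrite("pics/raw_t3.png",t)
save("pics/b1.png",np.hstack([cv2.resize(t[130:270,150:350],None,fx=2,fy=2),cv2.resize(t[110:250,340:540],None,fx=2,fy=2)]))
E
```

```text
t 30.68 pos [ 0.4562 -0.0779  0.0933] yaw 151.8 q6 0.15 gap 0.0598 F [ 0.2 -1.1  0.4] n 4
[[[-0.08,0.0,1.33],[0.0,-0.001,0.0],1.0],[[-0.08,0.0,1.33],[0.0,-0.001,0.0],1.0],[[-0.08,0.0,1.33],[0.0,-0.001,0.0],1.0],[[-0.08,0.0,1.33],[0.0,-0.001,0.0],1.0]]
copper side [306.03118675 221.96931929] was [306.23204665 221.9458741 ]
```

View pics/b1.png

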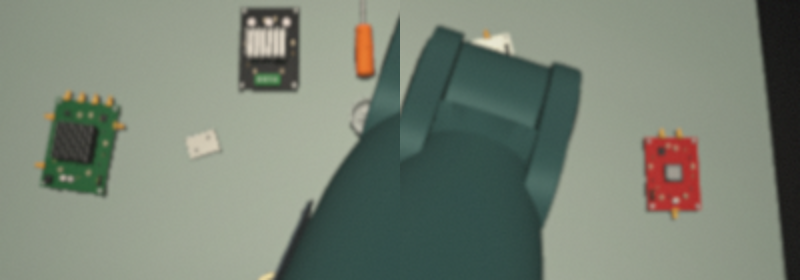

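Seen from the top, black sits centred on the green board and the comb on the power board, both with fins along the board. Copper is still in place at side pixel (306,222). Descend on it.

Request:
arm_command:
  motion:
    - [[-0.1,0,1.4],[0,-0.003,0],0.7]
    - [[0,0,1.4],[0,0,0],0.7]
    - [[0,0,1.4],[0,0,0],0.7]
    - [[0,0,1.2],[0,0,0],0.7]
    - [[0,0,0],[0,0,0],0.7]

```text
time: 31.4
eef_pos: [0.4666, -0.0822, 0.0072]
tool_rot: [0.751, 3.043, -0.002]
ft_force: [0.7, 0.7, -0.0]
finger_gap: 0.0599
```

```bash
python3 go.py .459 -.0795 .002 -28.2 1 4
```

```text
t 31.4 pos [ 0.4666 -0.0822  0.0377] yaw 152.3 q6 0.14 gap 0.0599 F [ 0.7  0.7 -0. ] n 4
[[[0.21,-0.03,0.89],[0.0,0.002,0.002],1.0],[[0.21,-0.03,0.89],[0.0,0.002,0.002],1.0],[[0.2,-0.03,0.89],[0.0,0.002,0.002],1.0],[[0.2,-0.03,0.89],[0.0,0.002,0.002],1.0]]
```

Request:
arm_command:
  motion:
    - [[0.8,-0.1,0.9],[0,0.006,0.008],0.7]
    - [[0.15,0,0.9],[0,0,0],0.7]
    - [[0.1,0,0.9],[0,0,0],0.7]
    - [[0.1,0,0.6],[0,0,0],0.7]
    - [[0,0,0],[0,0,0],0.7]

```text
time: 32.02
eef_pos: [0.456, -0.0776, -0.0276]
tool_rot: [0.764, 3.045, 0.001]
ft_force: [-0.0, 0.1, 0.5]
finger_gap: 0.0597
```

```bash
python3 go.py .459 -.0795 .0015 -28.2 1 1
```

```text
t 32.02 pos [ 0.456  -0.0776  0.0029] yaw 151.8 q6 0.15 gap 0.0597 F [-0.   0.1  0.5] n 1
[[[-0.35,-0.02,0.14],[0.001,0.002,0.0],1.0]]
```

Request:
arm_command:
  motion:
    - [[-0.33,0,0.1],[0,0,0],0.7]
    - [[0,0,0],[0,0,0],0]
    - [[0,0,0],[0,0,0],0]
    - [[0,0,0],[0,0,0],0]
    - [[0,0,0],[0,0,0],0]

```text
time: 32.65
eef_pos: [0.4598, -0.0796, -0.0278]
tool_rot: [0.764, 3.044, 0.001]
ft_force: [0.4, -0.1, -0.3]
finger_gap: 0.026
```

Request:
arm_command:
  motion:
    - [[0,0,0],[0,0,0],0]

```text
time: 32.78
eef_pos: [0.4598, -0.0796, -0.0278]
tool_rot: [0.764, 3.044, 0.001]
ft_force: [0.7, 0.3, -0.9]
finger_gap: 0.0264
```

Request:
arm_command:
  motion:
    - [[0,0,-1],[0,0,0],0]
    - [[0,0,-3],[0,0,0],0]
    - [[0,0,-4],[0,0,0],0]
    - [[0,0,-3],[0,0,0],0]
    - [[0,0,0],[0,0,0],0]

```text
time: 33.4
eef_pos: [0.4591, -0.0794, 0.0879]
tool_rot: [0.764, 3.044, 0.0]
ft_force: [-0.4, 0.9, -1.4]
finger_gap: 0.0261
```

```bash
python3 go.py .5045 -.3842 .115 -1.5 0
python3 - <<'E'
from m import *
s=camera("side")[:,:,::-1].copy()
p=get_state()["eef_pos"]+[0,0,.0305]; c=proj("side",p)[0]; cv2.imwrite("pics/raw_s4.png",s)
for q in(c,(306,222)):
    B=blob(s,q,F["copper"],16,4);print("copper side",None if B is None else (cen(B),np.ptp(B,0)),q)
E
```

```text
t 33.4 pos [ 0.4591 -0.0794  0.1184] yaw 151.8 q6 0.14 gap 0.0261 F [-0.4  0.9 -1.4] n 6
[[[-3.07,-4.12,0.06],[0.0,0.001,-0.078],0.0],[[-2.74,-4.35,0.06],[0.0,0.001,-0.078],0.0],[[-2.39,-4.55,0.06],[0.0,0.001,-0.078],0.0],[[-2.03,-4.72,0.06],[0.0,0.001,-0.078],0.0],[[-1.66,-4.86,0.06],[0.0,0.001,-0.078],0.0]]
[[[-1.28,-4.97,0.06],[0.0,0.001,-0.078],0.0]]
copper side (array([310.89253177, 178.43911729]), array([ 6.75, 13.75])) [305.8885549  181.48809307]
copper side None (306, 222)
```

Request:
arm_command:
  motion:
    - [[-3.07,-4.12,0],[0,0,-0.078],0]
    - [[-2.74,-4.35,0],[0,0,-0.078],0]
    - [[-2.4,-4.55,0],[0,0,-0.078],0]
    - [[-2,-4.7,0],[0,0,-0.078],0]
    - [[-1.66,-4.8,0],[0,0,-0.078],0]

```text
time: 34.08
eef_pos: [0.4964, -0.3353, 0.0827]
tool_rot: [-0.133, -3.136, -0.006]
ft_force: [1.5, 0.9, -0.4]
finger_gap: 0.0263
```

Request:
arm_command:
  motion:
    - [[-1.2,-4.2,0],[0,0,-0.07],0]
    - [[0,0,0],[0,0,0],0]

```text
time: 34.33
eef_pos: [0.5041, -0.3822, 0.0795]
tool_rot: [-0.023, -3.137, -0.01]
ft_force: [-0.3, 0.1, -1.6]
finger_gap: 0.026
```

```bash
python3 go.py .5045 -.3842 .05 -1.5 0 4
```

```text
t 34.33 pos [ 0.5041 -0.3822  0.11  ] yaw 179.2 q6 -0.76 gap 0.026 F [-0.3  0.1 -1.6] n 4
[[[-0.02,-0.06,1.5],[0.002,-0.001,0.003],0.0],[[-0.02,-0.06,1.5],[0.002,-0.001,0.003],0.0],[[-0.02,-0.06,1.5],[0.002,-0.001,0.003],0.0],[[-0.01,-0.05,1.5],[0.002,-0.001,0.003],0.0]]
```

Request:
arm_command:
  motion:
    - [[0.2,0,1.5],[0.008,-0.004,0.012],0]
    - [[0,0,1.5],[0,0,0],0]
    - [[0,0,1.5],[0,0,0],0]
    - [[0,0,1.5],[0,0,0],0]
    - [[0,0,0],[0,0,0],0]

```text
time: 34.95
eef_pos: [0.5005, -0.379, 0.0138]
tool_rot: [-0.041, -3.137, -0.003]
ft_force: [0.1, 0.3, -0.9]
finger_gap: 0.0265
```

```bash
python3 go.py .5045 -.3842 .0205 -1.5 0 3
```

```text
t 34.95 pos [ 0.5005 -0.379   0.0443] yaw 178.5 q6 -0.75 gap 0.0265 F [ 0.1  0.3 -0.9] n 3
[[[-0.14,-0.17,0.79],[0.001,-0.002,0.0],0.0],[[-0.14,-0.17,0.79],[0.001,-0.002,0.0],0.0],[[-0.14,-0.17,0.79],[0.001,-0.002,0.0],0.0]]
```

Request:
arm_command:
  motion:
    - [[-0.35,-0.45,0.8],[0.003,-0.006,0],0]
    - [[0,0,0.8],[0,0,0],0]
    - [[0,0,0.7],[0,0,0],0]
    - [[0,0,0],[0,0,0],0]

```text
time: 35.45
eef_pos: [0.5047, -0.3844, -0.0101]
tool_rot: [0.041, 3.138, -0.003]
ft_force: [-0.0, 0.2, -0.1]
finger_gap: 0.0262
```

```bash
python3 go.py .5045 -.3842 .0187 -1.5 0 1
```

```text
t 35.45 pos [ 0.5047 -0.3844  0.0204] yaw 178.5 q6 -0.75 gap 0.0262 F [-0.   0.2 -0.1] n 1
[[[0.02,0.02,0.17],[-0.002,0.003,0.0],0.0]]
```

Down, release, lift well clear and retreat toward the robot's right so that the top camera sees everything.

Request:
arm_command:
  motion:
    - [[0,0,0.2],[0,0,0],0]
    - [[0,0,0],[0,0,0],0]
    - [[0,0,0],[0,0,0],0.6]
    - [[0,0,0],[0,0,0],0.6]
    - [[0,0,0],[0,0,0],0.6]

```text
time: 36.08
eef_pos: [0.505, -0.3848, -0.0114]
tool_rot: [0.041, 3.137, -0.005]
ft_force: [-0.5, 1.2, -1.1]
finger_gap: 0.0513
```

Request:
arm_command:
  motion:
    - [[0,0,-2],[0,0,0],0.6]
    - [[0,0,-4],[0,0,0],0.6]
    - [[0,0,-5],[0,0,0],0.6]
    - [[0,0,-5],[0,0,0],0.6]

```text
time: 36.58
eef_pos: [0.5027, -0.3827, 0.1494]
tool_rot: [-0.041, -3.14, -0.003]
ft_force: [0.6, 0.0, -0.1]
finger_gap: 0.0511
```

Request:
arm_command:
  motion:
    - [[5.5,-2,0],[0,0,0],0.6]
    - [[5.5,-2,0],[0,0,0],0.6]
    - [[5.5,-2,0],[0,0,0],0.6]
    - [[5.5,-2,0],[0,0,0],0.6]
    - [[5.5,-2,0],[0,0,0],0.6]

```text
time: 37.2
eef_pos: [0.2228, -0.4793, 0.1537]
tool_rot: [0.031, 3.136, -0.01]
ft_force: [-1.0, -0.2, -0.3]
finger_gap: 0.051
```

```bash
python3 - <<'E'
from m import *
st=get_state();print(st["eef_pos"],st["time"])
T=np.mean([camera("top")[:,:,::-1].astype(float) for _ in range(4)],0).astype(np.uint8)
S=np.mean([camera("side")[:,:,::-1].astype(float) for _ in range(4)],0).astype(np.uint8)
cv2.imwrite("pics/Tf.png",T);cv2.imwrite("pics/Sf.png",S)
tops=dict(black=(.5067,.3915),blue=(.6433,-.1429),copper=(.5045,-.3842),comb=(.636,.132))
row=[];row2=[]
for n,(x,y) in tops.items():
    for I,nm,r,h in((T,"top",row,14),(S,"side",row2,20)):
        c=proj(nm,[x,y,.03])[0]; r.append(cv2.resize(crop(I,c,h,8),(198,198)))
    if n in("blue","copper"):
        h={"blue":.018,"copper":.015}[n]
        A=blob(T,proj("top",[x,y,.03])[0],F[n],14);B=blob(S,proj("side",[x,y,.03])[0],F[n],18)
        p,e=tri(cen(A),cen(B));print(n,"tri",(p*1000).round(1),"top",(plane("top",cen(A),.016+h/2)*1000).round(1),rect(plane("top",A,.016+h)))
for n,c,h in(("att",(414,198),0),("jar",(334,189),0)):
    d=cv2.absdiff(T,cv2.imread("pics/top0.png"))[c[1]-10:c[1]+10,c[0]-10:c[0]+10]; print(n,"diff",d.mean())
save("pics/f.png",np.vstack([np.hstack(row),np.hstack(row2)]))
E
```

```text
[ 0.22275994 -0.47934873  0.1536728 ] 37.2
blue tri [ 642.1 -141.8   23.4] top [[ 641.2 -141.6   25. ]] (array([ 638.3, -140.6]), (33.0, 34.0), 12.515230178833008)
copper tri [ 506.6 -382.9   19.3] top [[ 508.9 -381.5   23.5]] (array([ 508.2, -378.3]), (70.6, 74.8), 88.48910522460938)
att diff 0.8183333333333334
jar diff 0.9608333333333333
```

View pics/f.png

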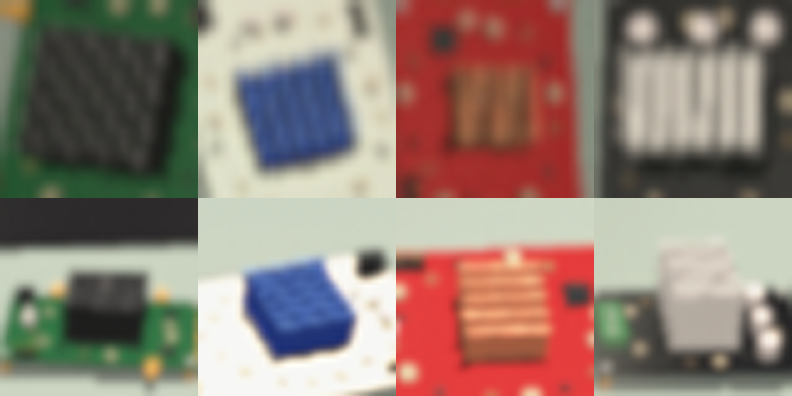

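All four sinks are centred in their crops with fins along the boards. The copper fins run left-right in the side view, which is the red board's long side. The attenuator and jar pixels are unchanged. Handing in.

```bash
python3 -c "
from workcell import *
print(finish_job(), get_state()['time'])"
```

```text
the job is handed in; nothing more can be done
the job is handed in; nothing more can be done
```

All four heat sinks are fitted to their own boards and let go, and the job is handed in at about 37 s. The last pictures show each one flat, centred and with its fins along the board's long side. The jar and attenuator pixels in the top view are unchanged, and the arm finished clear of everything.

**What the last checks showed:**
- **Blue:** two views put its centre about 2 mm from the chip.
- **Comb:** going down, it stopped with its feet at about 15–16 mm, which is fully seated.
- **Black:** judged only from the arm's position at release and the final crops, since the side view of the green board's pad had failed.
- **Copper:** judged the same way, because its final colour mask merged with the red board and gave no usable number.

**What failed or disagreed:**
- **First grasp:** the first try at the comb closed on nothing. The fingertips stood about 30.5 mm higher than the reported tool position. I found this by touching the bench, corrected for it, and the comb's stopping height agreed.
- **Force sensor:** it showed only noise, even in contact, so I judged contact from where the motion stopped.
- **Camera disagreement:** around the power board, the two cameras put the modules about 4 mm apart in y. The side view also put the held comb about 7 mm from the arm's own reading.
- **Picture limit:** I viewed all 16 pictures allowed, and three of them were larger than the 800 x 600 limit.

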